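# Load a stained sample board into the drying rack and close the push carriage on it

### The arm

A 6-joint arm with a two-finger parallel gripper is mounted at the origin on the work surface. World frame = base frame: x ahead of the robot, y to its left, z up, the work surface at z = 0. Lengths are in m, angles in rad, forces in N, time in s.
With the tool pointing down it reaches from about 0.25 to 0.725 m from the base axis. Payload 4 kg.
Tool frame: the origin (TCP) lies at the very end of the fingers, on their centre line; the grasp point (between the pads) lies 19 mm behind it (bot.pinch_z is the distance from the TCP to the grasp point, in m); z points along the fingers, x is the direction in which the jaws open and shut, and the axes are right-handed (so a half turn about z gives the same grasp; the last joint's range is limited). The gripper opens to 85 mm and grips with 20 to 120 N. Pads are 22 mm wide; open, the fingers measure 114 mm over their backs; the gripper's body (76 mm by 85 mm) begins 54 mm behind the grasp point. The pads swing forward as they close: fully open they stand 13 mm farther back than shut.
Start: joints at [1.113, 0.241, 0.005, 1.335, 0, 1.571], TCP at [0.221, 0.449, 0.231] pointing down, gripper open.
Joint ranges: [-2.72, 2.72], [-1.05, 1.87], [-1.09, 1.28], [-1.99, 2.15], [-1.42, 1.44], [-3.14, 3.14]. Speed limits (rad/s): [2.79, 2.79, 3.14, 3.14, 3.14, 3.14].

### API

Orientations are given as a unit quaternion [x, y, z, w].
In Python, from workcell import bot gives the robot as it stands. The module is installed in compiled form; this text tells all that it offers.
- The arm moves only by the shell command python3 -m inch 'ROWS'. ROWS is JSON, a list of rows, each a list of 7 numbers: the shift along the tool's x, y, z scaled (see below), then the turn, a rotation vector about the tool's x, y, z scaled (see below), then the gripper command: -1 is fully open, 1 is shut, values between are in proportion. In form: [[x, y, z, wx, wy, wz, gripper], ...]. A call has exactly 8 rows; each row shifts and turns the commanded pose from where the row before left it, along the tool's axes as they then stand; what a row does not reach is not made up. The controller multiplies each number of a shift by 2.5 cm and each number of a turn by 180 degrees. A row lasts 1/10 s, in which the tool goes at most 50 mm and 8.59 degrees, less where a joint would pass 70% of its speed; a pose out of reach is approached as far as the arm can. A call with a number of a shift or a turn outside -1 to 1 is refused whole. A call with a gripper value outside its range is refused whole. The fingers move at their own pace and stop on an object; the grip force is fixed at half the most. Time passes only in rows, so rows that do not move let the fingers close, or fill a call up. It gives the time, the measured TCP pose, the force and the opening at its end, in the units of the state.
- bot.get_obs(): the state, without advancing time (a new reading comes with each control period).
- bot.camera(name): name is "scene" or "top" or "wrist"; returns (picture, depth): 420x560x3 uint8, blue, green, red; 420x560 float32, m along the optical axis (not along the pixel's ray), 0 where there is no reading.
- bot.get_calibration(name): a dict with "vfov" (degrees; the focal length in pixels is half the picture's height over the tangent of half this angle, whatever the lens; pixels are square), "cx", "cy" (the principal point, pixels), "R" (3x3) and "t" (3): a world point X has camera coordinates R X + t. Camera axes: x right, y down, z forward; pixel columns grow to the right and rows downward; lengths in m; the calibration is good to about 2 mm. A picture is of the moment at which its call begins: read the wrist's pose just before it. get_calibration takes no time and is no camera call; for the wrist camera it gives the pose at the moment of the call.
- bot.job_done(): hands the job in, once; it reports no verdict.
The state is a dict: "clock": time; "joint_pos": joint angles; "joint_vel": joint speeds; "tau": joint torques, N m; "eef_pos": TCP position; "tool_rot": TCP orientation; "ft_force": force on the tool from outside, world axes, zero at the start; "ft_torque": the same for the moment, N m; "grip_width": finger opening in m.
Only numpy, scipy, OpenCV 4.12 (cv2) and the standard library are available. Lean on these libraries where they do the work, as an engineer would, in place of code of your own. Each camera call takes 0.05 s, during which the arm holds its last target.

### The job

Slide the teal sample board endwise into the only empty slot (the middle one) of the plywood drying rack and let go of it there. Then push the red-plated carriage along its rails so that it drives the board in until you feel the rubber buffer hidden deep in the slot, press firmly but gently so that the board stays pinched between carriage and buffer, and take the hand away. Do not ram it, and leave the other things on the table where they are.

Things in the scene. Friction and masses are not known exactly. Their poses are not given: they have to be found in the camera images.
- board: loose plywood sample board, 160 x 60 x 8 mm, 70 g (may vary by a third), teal on top with a bare wood margin. Origin: centre of its underside; x along its length, y across its width, z up. Its two ends are alike: either may go in first. It starts lying level on the rest, overhanging it by about 12 mm along each long side
- rest: fixed wooden block 120 x 36 x 45 mm (x, y, z) under the board, cork top; origin: centre of its underside on the table, x along its length
- loader: fixed drying rack with push rails on a grey plinth 455 x 130 mm. Origin: in the mouth plane of the rack, on its middle line, 15 mm below the plinth's top. x is the push direction, into the rack; z up. The plinth runs from x = -265 to +190 mm; its height above the table varies by 20 mm. Rails and low end block (top at z = 40 mm) lie at x below 0
- cassette: the rack, an opaque plywood box fixed on the loader, same origin and axes: x = 0 to 185 mm, 94 mm wide, roof top at z = 119 mm. Its mouth faces -x with three horizontal slots 24 mm apart; the upper and lower hold short boards set back inside. The middle one is empty, 16 mm high (z = 69 to 85 mm) and 66 mm wide, with 8 mm shelves above and below
- slot_mouth (a point): middle of the floor edge of the middle slot's mouth: x into the slot, z up. An unseen rubber buffer stands 102 to 147 mm behind it; it gives 0.5 mm per N, 12 mm at most, so the board ends up sticking out 5 to 58 mm. A board pushed in 40 mm or more stays when let go, drooping a few degrees. More than 20 N between board and rack is ramming
- carriage: push carriage: an upright red plate, 84 mm wide, 10 mm thick, top at loader z = 105 mm, on the front edge of a saddle 60 mm long, 110 mm wide (x = -60 to 0, top at loader z = 41 mm). Origin: in the plate's front face (towards the rack), at the loader origin's height; axes as the loader's. Slides only along x, 215 mm, from plate front at loader x = -215 mm to the mouth plane
- plate_back (a point): middle of the top edge of the red plate's back face; push here from behind, above the saddle, with closed fingers. The carriage drags with about 5 N (brake) and stays where it is left, so it holds the board against the buffer. 10 to 20 N of push in all, drag included, is right
- tape: loose roll of cream paper tape, 90 mm across, 24 mm high, lying flat; a bystander
- mug: loose white mug, 80 mm across, 92 mm high; a bystander
- glue: loose white glue bottle with orange cap, 60 mm across, 150 mm high; a bystander
- brush: loose flat paint brush with a wooden handle, about 200 mm long, lying flat; a bystander
- jar: loose amber jar, 72 mm across, 85 mm high; a bystander
- cards: loose dark stack of cards 90 x 55 x 22 mm; a bystander
There are look-alikes about, which are no part of the job. What is shaped like the board but pink is not meant.

How it is judged:
On the way, in this order (a step that is already met when the one before it is completed fails the run):
1. the board is at least 40 mm into the middle slot and let go (x of board in the frame of slot_mouth above -0.04 m and y of board in the frame of slot_mouth between -0.006 and 0.006 m and z of board in the frame of slot_mouth between -0.007 and 0.017 m and angle between the x axis of board and the x axis of loader, either way round below 0.15 rad and contact force between the fingers and board below 0.1 N), for 0.2 s.
2. the carriage presses the board against the hidden buffer (x of board in the frame of slot_mouth above 0.018 m and y of board in the frame of slot_mouth between -0.006 and 0.006 m and z of board in the frame of slot_mouth between -0.007 and 0.017 m and angle between the x axis of board and the x axis of loader, either way round below 0.15 rad and contact force between board and cassette above 2 N and contact force between carriage and board above 1.5 N), for 0.2 s.
At the end, for the whole second after the job is handed in: the board lies in the middle slot (within 6 mm of its middle line and 0.15 rad of its direction, more than 98 mm deep), at rest, and stays pinched with no hand on it: at least 2 N between board and rack, and at least 1.5 N between carriage and board (all of step 2 and linear speed of each of board, carriage below 0.01 m/s); the robot touches nothing.
It fails at once if the board is rammed: more than 20 N between board and rack (contact force between board and cassette above 20 N).
It fails at once if a bystander (tape, mug, glue, brush, jar, cards) is moved by more than 30 mm (distance of any of tape, mug, glue, brush, jar, cards from where it was at the start of the episode above 0.03 m).
It also fails if it takes over 64 s, if anything falls off the work surface, if the arm or the gripper's body presses on something with over 40 N, if the wrist force passes 120 N, or if a joint passes its speed limit or range.

## Working session

There is one attempt and no reset: what is moved stays moved. The work goes in short steps, Python scripts to look and compute and a shell command to move; the robot and the scene stay as the last step left them, time stands still between calls to the robot, and variables do not carry over. Pictures are saved under pics/ and viewed, and the job is handed in when it is done.

```bash
mkdir -p pics; ls; cat > h.py <<'E'
import numpy as np, cv2
from workcell import bot
def cal(n):
    c=bot.get_calibration(n); f=210/np.tan(np.radians(c["vfov"])/2)
    return c,f
def shot(n,name):
    c,f=cal(n); p,d=bot.camera(n); cv2.imwrite(f"pics/{name}.png",p); np.savez(f"pics/{name}.npz",d=d,R=np.array(c["R"]),t=np.array(c["t"]),f=f,cx=c["cx"],cy=c["cy"])
    return p,d
def cloud(name):
    z=np.load(f"pics/{name}.npz"); d=z["d"]; v,u=np.mgrid[0:420,0:560]
    P=np.stack([(u-z["cx"])/z["f"]*d,(v-z["cy"])/z["f"]*d,d],-1)
    W=(P-z["t"])@z["R"]; W[d==0]=np.nan
    return W
E
python3 - <<'E'
from h import *
for n in("scene","top","wrist"):
    c,f=cal(n);print(n,c)
    shot(n,n+"0")
print(bot.get_obs())
E
```

```text
pics
scene {'vfov': 51.13251915344111, 'cx': 272.3771293372804, 'cy': 209.37176275616784, 'R': array([[ 0.61781266,  0.78625636, -0.01041428],
       [ 0.44252238, -0.35860541, -0.82193437],
       [-0.64998574,  0.5031929 , -0.569487  ]]), 't': array([-0.28769383, -0.19805654,  1.77839293])}
top {'vfov': 55.227144450807664, 'cx': 282.9581990729424, 'cy': 214.53744151017213, 'R': array([[ 0.00972418, -0.9999484 ,  0.00293741],
       [-0.99311805, -0.01000054, -0.11668986],
       [ 0.11671322, -0.00178248, -0.99316406]]), 't': array([-0.06596246,  0.56661251,  1.24663491])}
wrist {'vfov': 62.55486772341726, 'cx': 282.7813771121697, 'cy': 212.90887330599722, 'R': array([[ 0.4420378 ,  0.89699309, -0.00244733],
       [ 0.85945696, -0.42275582,  0.28742172],
       [ 0.25678068, -0.12915464, -0.957801  ]]), 't': array([-0.49936222, -0.03723728,  0.38009587])}
{'clock': 0.15, 'joint_pos': array([1.11300442e+00, 2.41263611e-01, 4.04911350e-03, 1.33520975e+00,
       5.97286828e-06, 1.57080632e+00]), 'joint_vel': array([-0.00134182, -0.00423269,  0.00306419, -0.0003179 , -0.00033482,
        0.0024628 ]), 'tau': array([-2.50057792e-04, -3.72634757e+01,  2.52638590e+01,  1.23664906e-02,
       -1.74703285e-05,  1.80158587e-06]), 'eef_pos': array([0.22077227, 0.44808921, 0.23061153]), 'tool_rot': array([ 8.49110262e-01,  5.28215013e-01, -6.92714895e-04,  4.27416945e-04]), 'ft_force': array([-0.28537838,  0.10567454, -0.61917951]), 'ft_torque': array([ 0.04667038, -0.02624969,  0.00082464]), 'grip_width': 0.08556012065926373}
```

View pics/scene0.png

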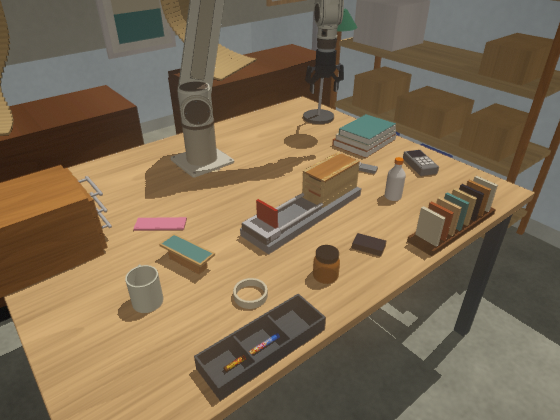

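View pics/top0.png

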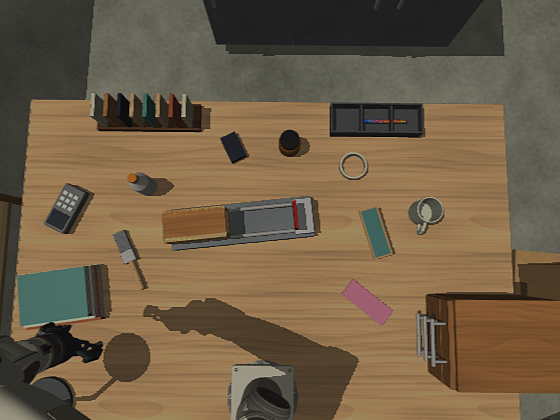

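View pics/wrist0.png

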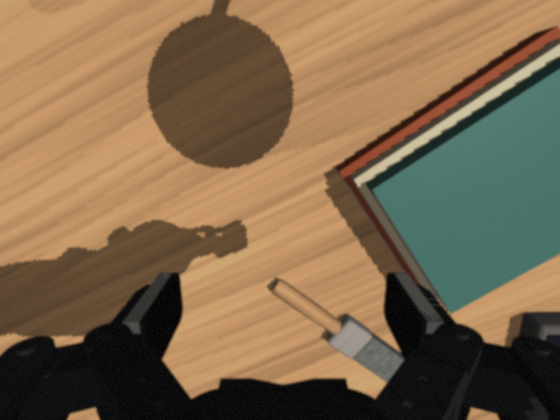

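The teal-topped candidates in the top view are the board on its block at (376,232), the book stack at (62,297) and an upright swatch in the sample holder at (148,108). The pink board at (367,302) is excluded. Only (376,232) is a 160x60 board with a bare margin lying on a rest. I'll confirm that with a crop and measure it.

```bash
python3 - <<'E'
from h import *
p=cv2.imread("pics/top0.png")
a=cv2.resize(p[185:275,335:455],None,fx=5,fy=5,interpolation=cv2.INTER_CUBIC)
s=cv2.imread("pics/scene0.png"); b=cv2.resize(s[150:280,130:380],None,fx=3,fy=3,interpolation=cv2.INTER_CUBIC)
cv2.imwrite("pics/cropA.png",a);cv2.imwrite("pics/cropB.png",b)
a=cv2.resize(p[185:260,155:330],None,fx=4,fy=4,interpolation=cv2.INTER_CUBIC);cv2.imwrite("pics/cropC.png",a)
W=cloud("top0");S=cloud("scene0")
for u,v in [(376,232),(368,212),(384,252),(195,223),(270,219),(295,216),(307,216),(180,245),(376,180)]:
    print("top",u,v,W[v,u].round(4))
for u,v in [(187,250),(175,243),(330,175),(290,215),(267,213),(252,226)]: print("scene",u,v,S[v,u].round(4))
def fit(W,img,mask,name):
    q=W[mask]; q=q[~np.isnan(q).any(1)]
    z=np.median(q[:,2]); q=q[abs(q[:,2]-z)<.006]
    r=cv2.minAreaRect((q[:,:2]*1000).astype(np.float32)); print(name,len(q),"z",z.round(4),r)
for W_,im,n,box in((W,p,"top",(350,195,400,270)),(S,s,"scene",(150,225,220,275))):
    m=np.zeros((420,560),bool);m[box[1]:box[3],box[0]:box[2]]=1
    fit(W_,im,m&(W_[...,2]>.044)&(W_[...,2]<.08),n+" board")
m=np.zeros((420,560),bool);m[190:260,155:325]=1
fit(W,p,m&(W[...,2]>.125),"roof")
for lo,hi in((.02,.045),(.05,.075),(.1,.125)):
    fit(W,p,m&(W[...,2]>lo)&(W[...,2]<hi),f"{lo}")
h=np.histogram(W[m][:,2],bins=np.arange(-.01,.17,.005));print([(round(e,3),int(n)) for n,e in zip(*h)])
E
```

```text
top 376 232 [ 0.5128 -0.3511  0.055 ]
top 368 212 [ 0.5756 -0.3274  0.0533]
top 384 252 [ 0.4507 -0.3739  0.0588]
top 195 223 [0.5281 0.1975 0.1315]
top 270 219 [ 0.5527 -0.0192  0.0312]
top 295 216 [ 0.5529 -0.096   0.1211]
top 307 216 [ 0.5609 -0.1357  0.0544]
top 180 245 [0.4672 0.2643 0.0313]
top 376 180 [ 0.6894 -0.3672 -0.0007]
scene 187 250 [ 0.5218 -0.3485  0.0531]
scene 175 243 [ 0.4712 -0.3596  0.052 ]
scene 330 175 [0.5681 0.1573 0.131 ]
scene 290 215 [0.5497 0.0062 0.0303]
scene 267 213 [ 0.5661 -0.0981  0.0935]
scene 252 226 [ 0.5485 -0.1422  0.0556]
top board 992 z 0.0546 ((513.103759765625, -347.3758850097656), (159.7700958251953, 61.2489013671875), 17.438297271728516)
scene board 851 z 0.0523 ((512.4893188476562, -346.2273254394531), (165.6865234375, 64.01321411132812), 17.258647918701172)
roof 1995 z 0.1335 ((526.7581787109375, 202.78106689453125), (94.36266326904297, 185.81712341308594), 6.553147792816162)
0.02 2531 z 0.0299 ((541.1118774414062, 74.33938598632812), (130.2999725341797, 452.5166320800781), 6.302566051483154)
0.05 693 z 0.0554 ((543.1511840820312, 67.1
[... 356 characters left out ...]
02), 82), (np.float64(0.025), 1323), (np.float64(0.03), 1121), (np.float64(0.035), 79), (np.float64(0.04), 107), (np.float64(0.045), 321), (np.float64(0.05), 317), (np.float64(0.055), 358), (np.float64(0.06), 31), (np.float64(0.065), 9), (np.float64(0.07), 11), (np.float64(0.075), 17), (np.float64(0.08), 21), (np.float64(0.085), 14), (np.float64(0.09), 12), (np.float64(0.095), 15), (np.float64(0.1), 20), (np.float64(0.105), 43), (np.float64(0.11), 17), (np.float64(0.115), 49), (np.float64(0.12), 48), (np.float64(0.125), 148), (np.float64(0.13), 1365), (np.float64(0.135), 504), (np.float64(0.14), 5), (np.float64(0.145), 0), (np.float64(0.15), 0), (np.float64(0.155), 0), (np.float64(0.16), 0)]
```

```bash
python3 -c "
import cv2,numpy as np
a=[cv2.resize(cv2.imread(f'pics/crop{c}.png'),(780,k)) for c,k in (('B',400),)]
" 
```

```text
(no output)
```

View pics/cropA.png

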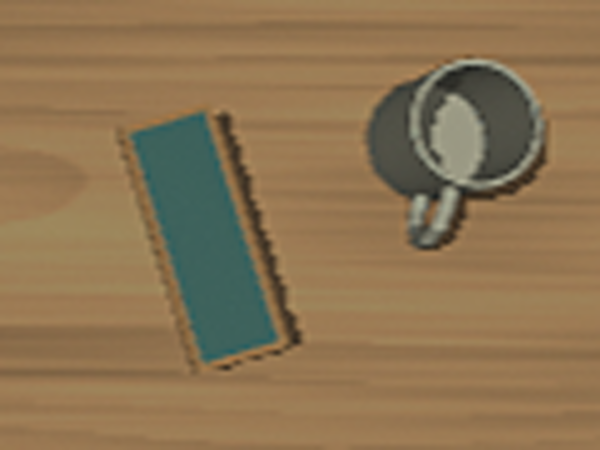

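View pics/cropB.png

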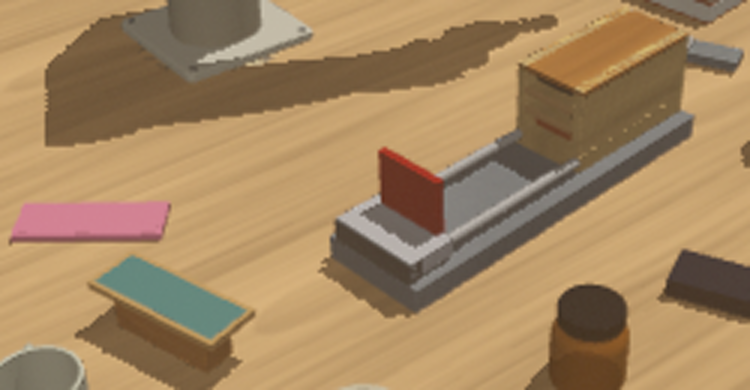

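View pics/cropC.png

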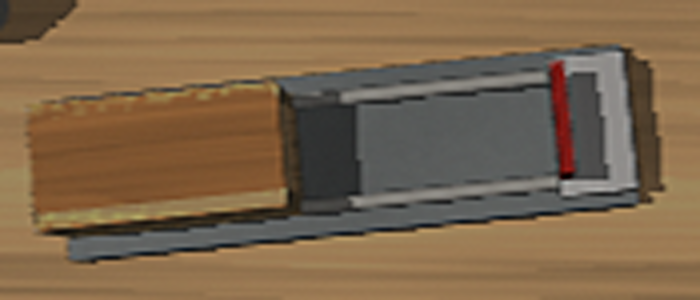

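Crop A shows the teal board with its wood margin lying level on the block, and it is the piece meant. Crop B shows the rack mouth facing the red plate, which stands at the near end of the rails. I'll look from the wrist on the way, to fix the rack's centre line to within about a millimetre.

```bash
cat >> h.py <<'E'
from scipy.spatial.transform import Rotation as Ro
def plan(pos,yaw=None,n=8,R=None,step=True):
    """rows (constant) from the measured pose to pos, tool down with tool-x at yaw deg"""
    o=bot.get_obs(); p=np.array(o["eef_pos"]); r=Ro.from_quat(o["tool_rot"])
    if yaw is not None:
        y=np.radians(yaw); X=np.array([np.cos(y),np.sin(y),0]); Z=np.array([0,0,-1.]); tgt=Ro.from_matrix(np.stack([X,np.cross(Z,X),Z],1))
    else: tgt=r
    rv=(r.inv()*tgt).as_rotvec()
    cy=np.degrees(np.arctan2(*r.as_matrix()[[1,0],0]))
    print("pos",p.round(4),"yaw",cy.round(2),"rotvec/pi",(rv/np.pi).round(4),"deg",np.degrees(rv).round(2))
    d=np.array(pos)-p; print("d",d.round(4))
    for k in range(n):
        rk=r*Ro.from_rotvec(rv*k/n); print((rk.inv().apply(d/n)/.025).round(3).tolist(),(rv/n/np.pi).round(4).tolist())
E
python3 -c "
from h import *
plan([.55,-.04,.27],186.4,24)"
```

```text
pos [0.2208 0.4481 0.2306] yaw 63.77 rotvec/pi [-6.000e-04  3.000e-04 -6.813e-01] deg [-1.0000e-01  5.0000e-02 -1.2263e+02]
d [ 0.3292 -0.4881  0.0394]
[-0.487, 0.852, -0.065] [-0.0, 0.0, -0.0284]
[-0.561, 0.805, -0.065] [-0.0, 0.0, -0.0284]
[-0.631, 0.752, -0.065] [-0.0, 0.0, -0.0284]
[-0.695, 0.693, -0.065] [-0.0, 0.0, -0.0284]
[-0.754, 0.628, -0.065] [-0.0, 0.0, -0.0284]
[-0.807, 0.558, -0.065] [-0.0, 0.0, -0.0284]
[-0.853, 0.484, -0.065] [-0.0, 0.0, -0.0284]
[-0.893, 0.406, -0.065] [-0.0, 0.0, -0.0284]
[-0.926, 0.325, -0.065] [-0.0, 0.0, -0.0284]
[-0.951, 0.241, -0.065] [-0.0, 0.0, -0.0284]
[-0.969, 0.156, -0.065] [-0.0, 0.0, -0.0284]
[-0.979, 0.069, -0.065] [-0.0, 0.0, -0.0284]
[-0.981, -0.019, -0.065] [-0.0, 0.0, -0.0284]
[-0.976, -0.106, -0.065] [-0.0, 0.0, -0.0284]
[-0.962, -0.192, -0.065] [-0.0, 0.0, -0.0284]
[-0.941, -0.277, -0.065] [-0.0, 0.0, -0.0284]
[-0.913, -0.36, -0.065] [-0.0, 0.0, -0.0284]
[-0.877, -0.44, -0.065] [-0.0, 0.0, -0.0284]
[-0.834, -0.516, -0.065] [-0.0, 0.0, -0.0284]
[-0.785, -0.589, -0.065] [-0.0, 0.0, -0.0284]
[-0.73, -0.656, -0.065] [-0.0, 0.0, -0.0284]
[-0.668, -0.718, -0.065] [-0.0, 0.0, -0.0284]
[-0.602, -0.775, -0.065] [-0.0, 0.0, -0.0284]
[-0.53, -0.826, -0.066] [-0.0, 0.0, -0.0284]
```

```bash
python3 -m inch '[[-0.49,0.85,-0.065,0,0,-0.0284,-1],[-0.56,0.8,-0.065,0,0,-0.0284,-1],[-0.63,0.75,-0.065,0,0,-0.0284,-1],[-0.7,0.69,-0.065,0,0,-0.0284,-1],[-0.75,0.63,-0.065,0,0,-0.0284,-1],[-0.81,0.56,-0.065,0,0,-0.0284,-1],[-0.85,0.48,-0.065,0,0,-0.0284,-1],[-0.89,0.41,-0.065,0,0,-0.0284,-1]]'
python3 -m inch '[[-0.93,0.33,-0.065,0,0,-0.0284,-1],[-0.95,0.24,-0.065,0,0,-0.0284,-1],[-0.97,0.16,-0.065,0,0,-0.0284,-1],[-0.98,0.07,-0.065,0,0,-0.0284,-1],[-0.98,-0.02,-0.065,0,0,-0.0284,-1],[-0.98,-0.11,-0.065,0,0,-0.0284,-1],[-0.96,-0.19,-0.065,0,0,-0.0284,-1],[-0.94,-0.28,-0.065,0,0,-0.0284,-1]]'
python3 -m inch '[[-0.91,-0.36,-0.065,0,0,-0.0284,-1],[-0.88,-0.44,-0.065,0,0,-0.0284,-1],[-0.83,-0.52,-0.065,0,0,-0.0284,-1],[-0.79,-0.59,-0.065,0,0,-0.0284,-1],[-0.73,-0.66,-0.065,0,0,-0.0284,-1],[-0.67,-0.72,-0.065,0,0,-0.0284,-1],[-0.6,-0.78,-0.065,0,0,-0.0284,-1],[-0.53,-0.83,-0.065,0,0,-0.0284,-1]]'
python3 -c "
from h import *
shot('wrist','w1')
plan([.55,-.04,.27],186.4,1)"
```

```text
clock: 0.95
eef_pos: [0.3307, 0.2849, 0.2441]
tool_rot: [0.61, 0.793, -0.0, -0.0]
ft_force: [-0.4, 0.4, 0.4]
grip_width: 0.0851
clock: 1.75
eef_pos: [0.4407, 0.1222, 0.2571]
tool_rot: [0.294, 0.956, -0.0, -0.0]
ft_force: [0.3, 0.5, -0.2]
grip_width: 0.0855
clock: 2.55
eef_pos: [0.5505, -0.0408, 0.2699]
tool_rot: [-0.058, 0.998, 0.0, -0.0]
ft_force: [0.7, 0.8, 0.3]
grip_width: 0.0853
pos [ 0.5525 -0.0439  0.2697] yaw -173.36 rotvec/pi [-0.0008  0.0002  0.0013] deg [-0.14  0.04  0.24]
d [-0.0025  0.0039  0.0003]
[0.082, 0.165, -0.011] [-0.0008, 0.0002, 0.0013]
```

View pics/w1.png

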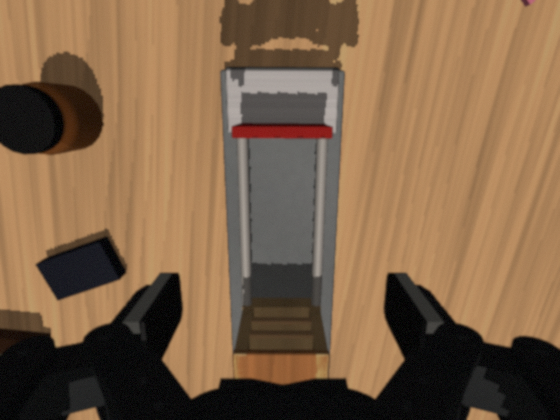

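The wrist view shows the red plate at (282,131), the two rails at x≈245 and 320, the three slots of the rack at rows 305-345, and the roof at (282,365). I'll fit the loader frame from it.

```bash
python3 - <<'E'
from h import *
W=cloud("w1");p=cv2.imread("pics/w1.png")
cv2.imwrite("pics/w1c.png",cv2.resize(p[290:380,215:350],None,fx=5,fy=5,interpolation=cv2.INTER_CUBIC))
a=np.radians(96.4)
o=np.array([.537,.111]);dx=np.array([np.cos(a),np.sin(a)]);dy=np.array([-dx[1],dx[0]])
L=np.stack([(W[...,:2]-o)@dx,(W[...,:2]-o)@dy,W[...,2]],-1)*1000
hsv=cv2.cvtColor(p,cv2.COLOR_BGR2HSV)
# table z, plinth z
print("table",np.nanmedian(L[0:60,100:200,2]), "floor mid",np.nanmedian(L[150:250,262:300,2]))
print("edges per row: plinth left/right (z 20-40 boundary) ")
for v in range(80,345,20):
    r=L[v]; ok=np.where(r[200:370,2]>20)[0]+200
    print(v,ok[0],ok[-1],r[ok[0]].round(1),r[ok[-1]].round(1), "mid y",((r[ok[0],1]+r[ok[-1],1])/2).round(2))
red=((hsv[...,0]<8)|(hsv[...,0]>172))&(hsv[...,1]>150)&(np.arange(420)[:,None]<150)
q=L[red];q=q[~np.isnan(q).any(1)];top=q[q[:,2]>q[:,2].max()-12]; print("red",q.min(0),q.max(0),"top mean",top.mean(0),np.percentile(q[:,2],[5,50,95]))
for v in (355,360,365,370):
    r=L[v]; ok=np.where(r[200:370,2]>125)[0]+200
    print("roof",v,ok[0],ok[-1],r[ok[0]].round(1),r[ok[-1]].round(1),((r[ok[0],1]+r[ok[-1],1])/2).round(2))
for u in (265,280,295):
    print(u,[ (v,*L[v,u].round(0)) for v in range(296,358,3)])
E
```

```text
table 0.05338420530640104 floor mid 29.300285575961446
edges per row: plinth left/right (z 20-40 boundary) 
80 220 343 [-253.6  -62.2   26.4] [-254.    66.    29.5] mid y 1.93
100 221 342 [-233.7  -62.    27. ] [-234.2   65.8   30.9] mid y 1.94
120 222 341 [-213.3  -61.7   28.2] [-213.9   66.2   29.1] mid y 2.25
140 223 340 [-192.2  -61.5   28.5] [-192.8   66.3   28.6] mid y 2.39
160 224 339 [-170.3  -61.5   27.7] [-170.9   66.4   28.3] mid y 2.43
180 225 338 [-147.9  -61.2   28.7] [-148.4   66.3   28.7] mid y 2.56
200 225 337 [-123.5  -62.9   24.5] [-125.1   66.3   28.9] mid y 1.7
220 226 336 [-99.5 -62.6  25.8] [-100.9   66.4   28.5] mid y 1.91
240 227 335 [-75.1 -62.2  27.7] [-75.5  66.6  27.7] mid y 2.21
260 228 334 [-49.8 -61.8  29.3] [-49.7  66.6  28.2] mid y 2.38
280 229 333 [-22.5 -61.8  28.4] [-22.3  66.7  27.3] mid y 2.46
300 230 332 [  5.3 -61.7  28.5] [ 5.1 66.6 28.2] mid y 2.48
320 231 331 [ 34.5 -61.6  28.2] [34.7 66.8 27.4] mid y 2.6
340 232 330 [ 63.8 -61.3  29.3] [65.2 66.9 27.1] mid y 2.82
red [-239.80123689 -219.85796801   69.70364969] [-189.48794156   43.57516721 
[... 3505 characters left out ...]
4(18.0), np.float64(84.0)), (326, np.float64(4.0), np.float64(18.0), np.float64(84.0)), (329, np.float64(9.0), np.float64(18.0), np.float64(83.0)), (332, np.float64(-2.0), np.float64(17.0), np.float64(103.0)), (335, np.float64(-1.0), np.float64(17.0), np.float64(107.0)), (338, np.float64(3.0), np.float64(17.0), np.float64(107.0)), (341, np.float64(6.0), np.float64(17.0), np.float64(107.0)), (344, np.float64(10.0), np.float64(17.0), np.float64(107.0)), (347, np.float64(14.0), np.float64(17.0), np.float64(107.0)), (350, np.float64(1.0), np.float64(16.0), np.float64(128.0)), (353, np.float64(0.0), np.float64(16.0), np.float64(133.0)), (356, np.float64(4.0), np.float64(16.0), np.float64(133.0))]
```

View pics/w1c.png

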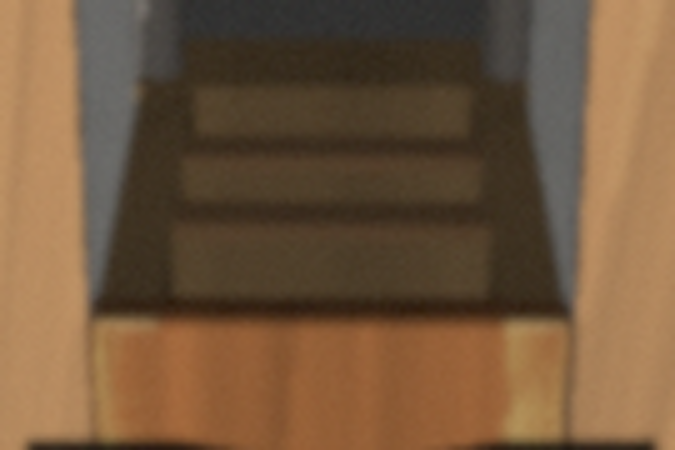

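Slot floor is at z≈83.5 mm, and the centre line is 0 to 2 mm off between the cameras. I'll settle that with the board in hand, as a relative measurement. Next I move to above the board.

```bash
python3 -c "
from h import *
plan([.465,-.362,.18],107.4,16)"
```

```text
pos [ 0.5525 -0.0439  0.2697] yaw -173.36 rotvec/pi [-0.0005  0.0008  0.4402] deg [-0.09  0.14 79.24]
d [-0.0875 -0.3181 -0.0897]
[0.309, -0.764, 0.226] [-0.0, 0.0, 0.0275]
[0.242, -0.788, 0.226] [-0.0, 0.0, 0.0275]
[0.173, -0.806, 0.226] [-0.0, 0.0, 0.0275]
[0.103, -0.818, 0.226] [-0.0, 0.0, 0.0275]
[0.032, -0.824, 0.226] [-0.0, 0.0, 0.0275]
[-0.039, -0.824, 0.226] [-0.0, 0.0, 0.0275]
[-0.11, -0.817, 0.226] [-0.0, 0.0, 0.0275]
[-0.18, -0.805, 0.226] [-0.0, 0.0, 0.0275]
[-0.249, -0.786, 0.225] [-0.0, 0.0, 0.0275]
[-0.316, -0.762, 0.225] [-0.0, 0.0, 0.0275]
[-0.381, -0.731, 0.225] [-0.0, 0.0, 0.0275]
[-0.443, -0.696, 0.225] [-0.0, 0.0, 0.0275]
[-0.501, -0.655, 0.225] [-0.0, 0.0, 0.0275]
[-0.556, -0.609, 0.225] [-0.0, 0.0, 0.0275]
[-0.606, -0.559, 0.225] [-0.0, 0.0, 0.0275]
[-0.652, -0.505, 0.224] [-0.0, 0.0, 0.0275]
```

```bash
python3 -m inch '[[0.31,-0.76,0.22,0,0,0.0275,-1],[0.24,-0.79,0.22,0,0,0.0275,-1],[0.17,-0.81,0.22,0,0,0.0275,-1],[0.1,-0.82,0.22,0,0,0.0275,-1],[0.03,-0.82,0.22,0,0,0.0275,-1],[-0.04,-0.82,0.22,0,0,0.0275,-1],[-0.11,-0.82,0.22,0,0,0.0275,-1],[-0.18,-0.8,0.22,0,0,0.0275,-1]]'
python3 -m inch '[[-0.25,-0.79,0.22,0,0,0.0275,-1],[-0.32,-0.76,0.22,0,0,0.0275,-1],[-0.38,-0.73,0.22,0,0,0.0275,-1],[-0.44,-0.7,0.22,0,0,0.0275,-1],[-0.5,-0.65,0.22,0,0,0.0275,-1],[-0.56,-0.61,0.22,0,0,0.0275,-1],[-0.61,-0.56,0.22,0,0,0.0275,-1],[-0.65,-0.5,0.22,0,0,0.0275,-1]]'
python3 - <<'E'
from h import *
shot('wrist','w2'); p=cv2.imread("pics/w2.png");W=cloud("w2")
hsv=cv2.cvtColor(p,cv2.COLOR_BGR2HSV)
m=(W[...,2]>.046)&(W[...,2]<.060); m[:, :]&=True
n,l,s,c=cv2.connectedComponentsWithStats(m.astype(np.uint8))
for i in range(1,n):
    if s[i,4]>2000:
        q=W[l==i]; print(s[i],"z",np.median(q[:,2]),cv2.minAreaRect((q[:,:2]*1000).astype(np.float32)))
teal=(hsv[...,0]>75)&(hsv[...,0]<100)&(hsv[...,1]>80)
q=W[teal];q=q[~np.isnan(q).any(1)];print("teal",len(q),np.median(q[:,2]),cv2.minAreaRect((q[:,:2]*1000).astype(np.float32)))
plan([.465,-.362,.18],107.4,1)
E
```

```text
clock: 3.4
eef_pos: [0.5058, -0.1993, 0.2257]
tool_rot: [0.287, 0.958, 0.0, -0.0]
ft_force: [0.1, 0.1, 0.1]
grip_width: 0.0856
clock: 4.2
eef_pos: [0.4618, -0.3582, 0.1816]
tool_rot: [0.595, 0.804, 0.0, -0.0]
ft_force: [0.8, 0.1, -0.3]
grip_width: 0.0851
[  240   165    76   175 12254] z 0.053296433553825434 ((510.9457092285156, -347.1712646484375), (160.9735565185547, 60.17753601074219), 16.9945125579834)
teal 10532 0.05352211879335088 ((491.9918518066406, -296.2796325683594), (149.41529846191406, 240.18092346191406), 20.579740524291992)
pos [ 0.4605 -0.3609  0.1804] yaw 106.72 rotvec/pi [-0.0009  0.     -0.0038] deg [-0.16  0.01 -0.68]
d [ 0.0045 -0.0011 -0.0004]
[-0.093, 0.16, 0.017] [-0.0009, 0.0, -0.0038]
```

View pics/w2.png

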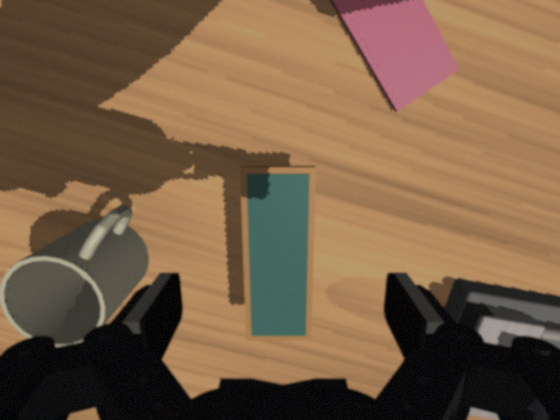

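The board is in the middle of the view, (245-315, 165-340), lined up with the jaws. The mug is at left, so I check its clearance and then descend.

```bash
python3 - <<'E'
from h import *
W=cloud("top0");
m=np.zeros((420,560),bool);m[185:245,400:450]=1
q=W[m];q=q[(q[:,2]>.03)]
print("mug",q.min(0),q.max(0)); 
for t in (30,45,57): 
    f=np.array([.464,-.362])+np.array([.294,-.956])*t/1000; print(t,np.linalg.norm(q[:,:2]-f,axis=1).min())
plan([.464,-.362,.026],107.1,8)
E
```

```text
mug [ 0.50794562 -0.545838    0.03010471] [ 0.61921974 -0.46527066  0.09905315]
30 0.09978951128089517
45 0.08486652582596965
57 0.07295171176224749
pos [ 0.4605 -0.3609  0.1804] yaw 106.72 rotvec/pi [-0.0009  0.     -0.0021] deg [-0.16  0.01 -0.38]
d [ 0.0035 -0.0011 -0.1544]
[-0.01, 0.017, 0.772] [-0.0001, 0.0, -0.0003]
[-0.01, 0.017, 0.772] [-0.0001, 0.0, -0.0003]
[-0.01, 0.017, 0.772] [-0.0001, 0.0, -0.0003]
[-0.01, 0.017, 0.772] [-0.0001, 0.0, -0.0003]
[-0.01, 0.016, 0.772] [-0.0001, 0.0, -0.0003]
[-0.01, 0.016, 0.772] [-0.0001, 0.0, -0.0003]
[-0.01, 0.016, 0.772] [-0.0001, 0.0, -0.0003]
[-0.01, 0.015, 0.772] [-0.0001, 0.0, -0.0003]
```

```bash
python3 -m inch '[[-0.08,0.13,0.5,0,0,-0.002,-1],[0,0,0.9,0,0,0,-1],[0,0,0.9,0,0,0,-1],[0,0,0.9,0,0,0,-1],[0,0,0.9,0,0,0,-1],[0,0,0.9,0,0,0,-1],[0,0,0.8,0,0,0,-1],[0,0,0.4,0,0,0,-1]]'
python3 -c "
from h import *
shot('wrist','w3')
plan([.464,-.362,.026],107.1,1)"
```

```text
clock: 5.05
eef_pos: [0.4651, -0.3564, 0.0245]
tool_rot: [0.59, 0.808, 0.0, -0.002]
ft_force: [-0.5, 0.8, 0.4]
grip_width: 0.0855
pos [ 0.4646 -0.3562  0.0237] yaw 107.73 rotvec/pi [-0.001  -0.0015  0.0035] deg [-0.17 -0.28  0.63]
d [-0.0006 -0.0058  0.0023]
[-0.211, -0.095, -0.091] [-0.001, -0.0015, 0.0035]
```

View pics/w3.png

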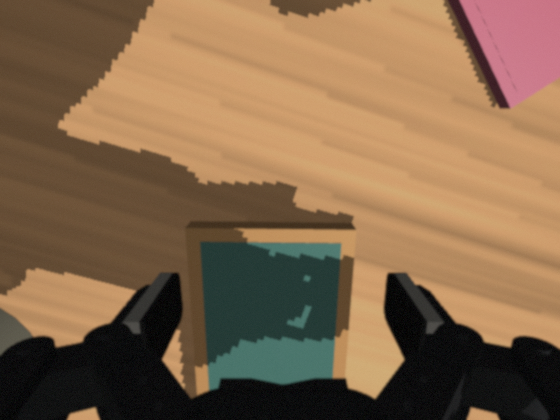

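```bash
python3 -m inch '[[-0.1,-0.05,-0.04,0,0,0.0035,-1],[-0.1,-0.04,-0.03,0,0,0,-1],[0,0,0,0,0,0,-1],[0,0,0,0,0,0,-1],[0,0,0,0,0,0,-1],[0,0,0,0,0,0,-1],[0,0,0,0,0,0,-1],[0,0,0,0,0,0,-1]]'
python3 -c "
from h import *
plan([.464,-.362,.026],107.1,1)"
```

```text
clock: 5.9
eef_pos: [0.4653, -0.364, 0.0291]
tool_rot: [0.595, 0.804, 0.0, -0.0]
ft_force: [0.0, -0.1, -0.1]
grip_width: 0.0856
pos [ 0.4653 -0.364   0.0291] yaw 106.99 rotvec/pi [-0.     -0.     -0.0006] deg [-0.   -0.01 -0.11]
d [-0.0013  0.002  -0.0031]
[0.092, -0.027, 0.123] [-0.0, -0.0, -0.0006]
```

```bash
python3 -m inch '[[0.09,-0.06,0.16,0,0,0,-1],[0,0,0,0,0,0,-1],[0,0,0,0,0,0,-0.2],[0,0,0,0,0,0,0.2],[0,0,0,0,0,0,0.6],[0,0,0,0,0,0,1],[0,0,0,0,0,0,1],[0,0,0,0,0,0,1]]'
python3 -c "
from h import *
shot('wrist','w4')
plan([.464,-.362,.12],107.1,4)"
```

```text
clock: 6.7
eef_pos: [0.4636, -0.3626, 0.0254]
tool_rot: [0.595, 0.804, -0.0, 0.0]
ft_force: [-0.1, -0.2, 2.6]
grip_width: 0.0585
pos [ 0.4636 -0.3626  0.0254] yaw 106.99 rotvec/pi [ 0.0002  0.0002 -0.0006] deg [ 0.03  0.04 -0.11]
d [0.0004 0.0006 0.0946]
[0.004, 0.006, -0.946] [0.0, 0.0001, -0.0002]
[0.004, 0.006, -0.946] [0.0, 0.0001, -0.0002]
[0.004, 0.006, -0.946] [0.0, 0.0001, -0.0002]
[0.004, 0.006, -0.946] [0.0, 0.0001, -0.0002]
```

View pics/w4.png

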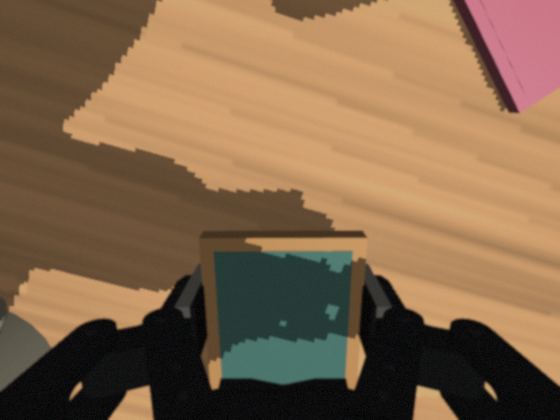

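The fingers hold the board's long edges at (190-375, 280-390). The width reads 58.5 mm. I lift it.

```bash
python3 -m inch '[[0,0,-0.3,0,0,0,1],[0,0,-0.7,0,0,0,1],[0,0,-0.9,0,0,0,1],[0,0,-0.9,0,0,0,1],[0,0,-0.8,0,0,0,1],[0,0,-0.4,0,0,0,1],[0,0,0,0,0,0,1],[0,0,0,0,0,0,1]]'
python3 -c "
from h import *
shot('wrist','w5');shot('scene','s5')
p=cv2.imread('pics/s5.png');cv2.imwrite('pics/s5c.png',cv2.resize(p[130:300,90:350],None,fx=3,fy=3))
plan([.464,-.362,.13],107.1,1)"
```

```text
clock: 7.55
eef_pos: [0.4628, -0.362, 0.1243]
tool_rot: [0.595, 0.804, -0.0, -0.001]
ft_force: [-0.0, 0.5, -0.3]
grip_width: 0.0588
pos [ 0.4624 -0.3617  0.1235] yaw 106.99 rotvec/pi [-0.0005 -0.0007 -0.0006] deg [-0.09 -0.13 -0.11]
d [ 0.0016 -0.0003  0.0065]
[-0.028, 0.056, -0.259] [-0.0005, -0.0007, -0.0006]
```

View pics/s5c.png

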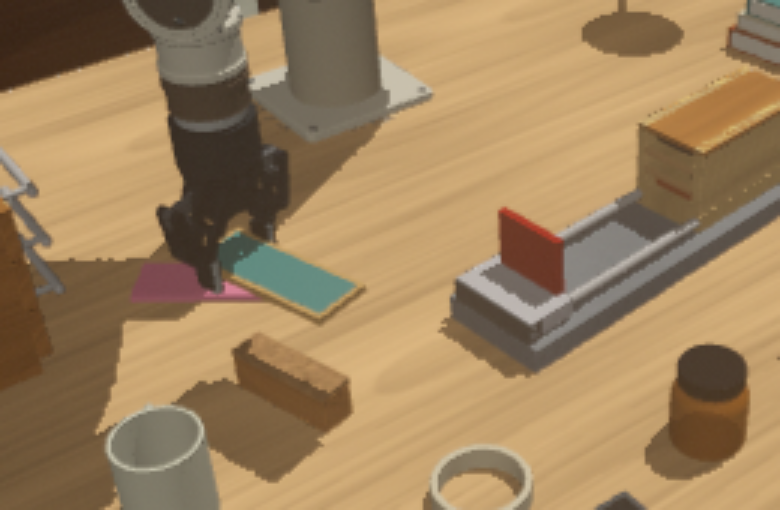

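View pics/w5.png

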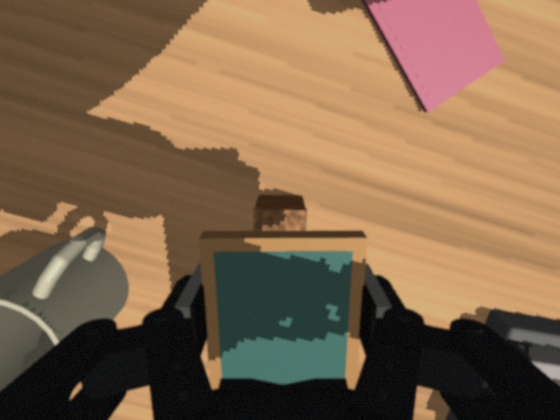

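The board is lifted and looks level in the scene crop. I measure its pose in the hand.

```bash
cat >> h.py <<'E'
def board(n,name,box,zlo,zhi):
    """teal plane + rectangle from a saved shot"""
    W=cloud(name);p=cv2.imread(f"pics/{name}.png");h=cv2.cvtColor(p,cv2.COLOR_BGR2HSV)
    m=(h[...,0]>75)&(h[...,0]<100)&(h[...,1]>80);k=np.zeros_like(m);k[box[1]:box[3],box[0]:box[2]]=1
    m&=k;q=W[m];q=q[~np.isnan(q).any(1)];q=q[(q[:,2]>zlo)&(q[:,2]<zhi)]
    A=np.c_[q,];c=np.median(q,0);u,s,vt=np.linalg.svd(q-c,full_matrices=False);nn=vt[2]*np.sign(vt[2][2])
    ax=vt[0]
    print(name,len(q),"centre",c.round(4),"normal",nn.round(3),"long axis",ax.round(4),"rect",cv2.minAreaRect((q[:,:2]*1000).astype(np.float32)))
    return q
E
python3 - <<'E'
from h import *
board('scene','s5',(150,195,220,245),.1,.2)
q=board('wrist','w5',(190,240,370,385),.1,.2)
W=cloud('w5')
o=bot.get_obs();T=Ro.from_quat(o["tool_rot"]).as_matrix();p0=o["eef_pos"]
w=cloud('w5');m=np.zeros((420,560),bool);m[225:300,190:375]=1
loc=(w-p0)@T
g=m&(abs(loc[...,2]+.02)<.02)
for v in range(236,285,8):
    k=np.where(g[v])[0]; print(v,k.min(),k.max(),(loc[v,k.min()]*1000).round(1),(loc[v,k.max()]*1000).round(1))
print("rear edge y", [(u,(loc[232:246:3,u,1:]*1000).round(1).tolist()) for u in (220,283,345)])
E
```

```text
return _methods._mean(a, axis=axis, dtype=dtype,
  ret = um.true_divide(
Traceback (most recent call last):
  File "h.py", line 32, in board
    A=np.c_[q,];c=np.median(q,0);u,s,vt=np.linalg.svd(q-c,full_matrices=False);nn=vt[2]*np.sign(vt[2][2])
                                                                                  ~~^^^
IndexError: index 2 is out of bounds for axis 0 with size 0
```

```bash
sed -i 's/h\[...,0\]>75)&(h\[...,0\]<100)&(h\[...,1\]>80/h[...,0]>70)\&(h[...,0]<105)\&(h[...,1]>45/' h.py
python3 - <<'E'
from h import *
p=cv2.imread('pics/s5.png');W=cloud('s5');print(cv2.cvtColor(p,cv2.COLOR_BGR2HSV)[222,187],W[222,187],W[215,175],W[230,200])
board('scene','s5',(150,195,220,245),.1,.2)
q=board('wrist','w5',(190,240,370,385),.1,.2)
o=bot.get_obs();T=Ro.from_quat(o["tool_rot"]).as_matrix();p0=o["eef_pos"]
w=cloud('w5');m=np.zeros((420,560),bool);m[225:300,190:375]=1
loc=(w-p0)@T
g=m&(abs(loc[...,2]+.02)<.02)
for v in range(236,285,8):
    k=np.where(g[v])[0]; print(v,k.min(),k.max(),(loc[v,k.min()]*1000).round(1),(loc[v,k.max()]*1000).round(1))
print("rear edge y", [(u,(loc[232:246:3,u,1:]*1000).round(1).tolist()) for u in (220,283,345)])
E
```

```text
[ 81  73 139] [ 0.52820647 -0.3388417   0.14998182] [ 0.47698512 -0.3479067   0.14877777] [ 0.58131035 -0.32983563  0.15022019]
s5 439 centre [ 0.5272 -0.3418  0.1507] normal [-0.002  0.006  1.   ] long axis [9.611e-01 2.762e-01 5.000e-04] rect ((510.84088134765625, -345.1729736328125), (145.92837524414062, 51.2595329284668), 15.539411544799805)
w5 16736 centre [ 0.4635 -0.3609  0.1524] normal [0.049 0.028 0.998] long axis [ 0.9559  0.2886 -0.0546] rect ((467.6442565917969, -360.6468811035156), (59.25979232788086, 61.395355224609375), 17.857454299926758)
236 199 366 [-29.6 -29.9 -28.9] [ 29.8 -29.6 -28. ]
244 199 366 [-29.7 -27.  -29.4] [ 29.8 -26.8 -28.8]
252 199 365 [-30.  -23.7 -28.8] [ 29.9 -23.2 -27.6]
260 200 365 [-29.8 -20.7 -29.1] [ 30.  -20.3 -28.1]
268 195 370 [-35.7 -10.8 -15.2] [ 35.8 -10.5 -14.6]
276 190 374 [-38.1  -7.1 -14.9] [ 35.6 -10.7 -22. ]
284 190 374 [-34.2 -11.  -29. ] [ 34.  -10.6 -28.1]
rear edge y [(220, [[-29.4, -23.3], [-29.1, -25.9], [-28.9, -28.2], [-27.7, -28.1], [-26.5, -27.9]]), (283, [[-29.4, -23.5], [-29.2, -26.0], [-29.2, -29.0], [-27.8, -28.5], [-26.9, -29.0]]), (345, [[-29.4, -23.3], [-29.5, -26.9], [-29.0, -28.6], [-27.9, -28.7], [-26.9, -29.0]])]
```

Wrist-camera lateral bias is about 0 (edges at -29.7/+29.9 mm), so its rack centre line holds. The board centre is 50.6 mm ahead of the TCP, and its underside is 20.5 mm behind the TCP. Next I transport it to the rack mouth.

```bash
python3 -c "
from h import *
plan([.5518,-.0388,.16],186.5,16)"
```

```text
pos [ 0.4624 -0.3617  0.1235] yaw 106.99 rotvec/pi [ 1.000e-04 -1.000e-03 -4.417e-01] deg [ 1.000e-02 -1.800e-01 -7.951e+01]
d [0.0894 0.3229 0.0365]
[0.707, 0.449, -0.09] [0.0, -0.0001, -0.0276]
[0.665, 0.509, -0.09] [0.0, -0.0001, -0.0276]
[0.619, 0.565, -0.091] [0.0, -0.0001, -0.0276]
[0.568, 0.616, -0.091] [0.0, -0.0001, -0.0276]
[0.512, 0.663, -0.091] [0.0, -0.0001, -0.0276]
[0.453, 0.705, -0.091] [0.0, -0.0001, -0.0276]
[0.39, 0.741, -0.091] [0.0, -0.0001, -0.0276]
[0.324, 0.772, -0.091] [0.0, -0.0001, -0.0276]
[0.256, 0.798, -0.091] [0.0, -0.0001, -0.0276]
[0.186, 0.817, -0.091] [0.0, -0.0001, -0.0276]
[0.115, 0.83, -0.091] [0.0, -0.0001, -0.0276]
[0.042, 0.837, -0.091] [0.0, -0.0001, -0.0276]
[-0.03, 0.837, -0.091] [0.0, -0.0001, -0.0276]
[-0.103, 0.831, -0.091] [0.0, -0.0001, -0.0276]
[-0.175, 0.819, -0.091] [0.0, -0.0001, -0.0276]
[-0.245, 0.801, -0.091] [0.0, -0.0001, -0.0276]
```

```bash
python3 -m inch '[[0.71,0.45,-0.2,0,0,-0.0276,1],[0.66,0.51,-0.2,0,0,-0.0276,1],[0.62,0.56,-0.2,0,0,-0.0276,1],[0.57,0.62,-0.2,0,0,-0.0276,1],[0.51,0.66,-0.2,0,0,-0.0276,1],[0.45,0.7,-0.2,0,0,-0.0276,1],[0.39,0.74,-0.2,0,0,-0.0276,1],[0.32,0.77,-0.1,0,0,-0.0276,1]]'
python3 -m inch '[[0.26,0.8,0,0,0,-0.0276,1],[0.19,0.82,0,0,0,-0.0276,1],[0.12,0.83,0,0,0,-0.0276,1],[0.04,0.84,0,0,0,-0.0276,1],[-0.03,0.84,0,0,0,-0.0276,1],[-0.1,0.83,0,0,0,-0.0276,1],[-0.17,0.82,0,0,0,-0.0276,1],[-0.24,0.8,0,0,0,-0.0276,1]]'
python3 -m inch '[[0,0,0,0,0,0,1],[0,0,0,0,0,0,1],[0,0,0,0,0,0,1],[0,0,0,0,0,0,1],[0,0,0,0,0,0,1],[0,0,0,0,0,0,1],[0,0,0,0,0,0,1],[0,0,0,0,0,0,1]]'
python3 -c "
from h import *
shot('wrist','w6');shot('top','t6');shot('scene','s6')
plan([.5518,-.0388,.16],186.5,1)"
```

```text
clock: 8.45
eef_pos: [0.5076, -0.2002, 0.1617]
tool_rot: [0.285, 0.959, 0.0, -0.001]
ft_force: [0.4, -1.0, -0.9]
grip_width: 0.0588
clock: 9.25
eef_pos: [0.5515, -0.0384, 0.1612]
tool_rot: [-0.058, 0.998, 0.0, -0.001]
ft_force: [1.0, 0.3, -1.3]
grip_width: 0.0587
clock: 10.05
eef_pos: [0.5521, -0.0395, 0.1626]
tool_rot: [-0.056, 0.998, -0.0, 0.0]
ft_force: [-0.3, 0.3, -0.9]
grip_width: 0.0585
pos [ 0.5521 -0.0394  0.1626] yaw -173.53 rotvec/pi [-0.      0.     -0.0001] deg [-0.    0.   -0.03]
d [-0.0003  0.0006 -0.0026]
[0.011, 0.024, 0.104] [-0.0, 0.0, -0.0001]
```

View pics/w6.png

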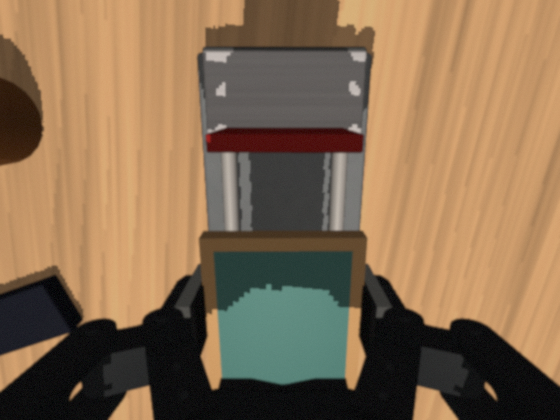

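View pics/s6.png

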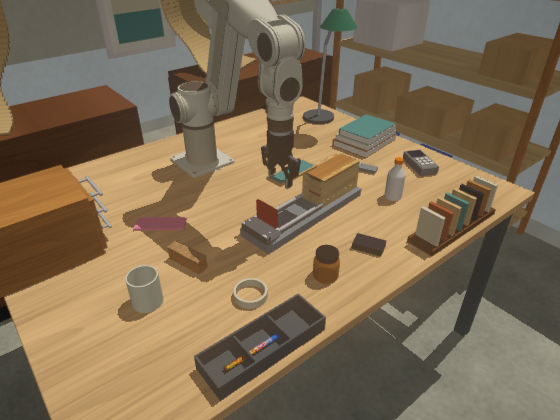

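The board at (203-365,235) is ahead of the red plate at (285,140), and the rails are symmetric about it. I measure the rack's middle line in tool coordinates from this settled view.

```bash
python3 - <<'E'
from h import *
W=cloud("w6")
z=np.load("pics/w6.npz")
o=bot.get_obs();T=Ro.from_quat(o["tool_rot"]).as_matrix();p0=o["eef_pos"]
loc=(W-p0)@T*1000
for v in range(60,230,10):
    k=np.where(W[v,180:390,2]>.02)[0]+180
    a,b=loc[v,k[0]+1],loc[v,k[-1]-1]; print(v,k[0],k[-1],a.round(1),b.round(1),"mid x",((a[0]+b[0])/2).round(2),W[v,k[0]+1,2].round(3),W[v,k[-1]-1,2].round(3))
# red plate top
p=cv2.imread('pics/w6.png');h=cv2.cvtColor(p,cv2.COLOR_BGR2HSV)
red=((h[...,0]<8)|(h[...,0]>172))&(h[...,1]>150);red[:120]=0;red[155:]=0;red[:,:190]=0;red[:,380:]=0
for v in range(130,150,4):
    k=np.where(red[v])[0];print('red',v,k.min(),k.max(),loc[v,k.min()+1].round(1),loc[v,k.max()-1].round(1),((loc[v,k.min()+1]+loc[v,k.max()-1])/2).round(2))
for v in range(236,266,8):
    k=np.arange(195,372); k=k[(abs(loc[v,k,2]+28)<5)]; print(v,k.min(),k.max(),((loc[v,k.min()]+loc[v,k.max()])/2).round(2))
E
```

```text
60 197 370 [ -62.4 -107.5  133.6] [  63.8 -107.5  133.7] mid x 0.7 0.029 0.029
70 198 370 [nan nan nan] [  64.2 -100.6  133.4] mid x nan nan 0.029
80 198 369 [-62.8 -93.8 134.6] [ 64.2 -93.7 134.4] mid x 0.66 0.028 0.028
90 199 368 [-62.4 -86.7 134. ] [ 63.9 -86.6 134.3] mid x 0.72 0.029 0.028
100 200 368 [-62.1 -79.5 133.7] [ 64.3 -79.4 134. ] mid x 1.1 0.029 0.029
110 200 367 [-62.7 -72.2 134.1] [ 64.2 -72.1 134.6] mid x 0.74 0.028 0.028
120 201 366 [-62.4 -64.8 134. ] [ 63.7 -64.7 133.5] mid x 0.64 0.029 0.029
130 201 366 [-62.7 -57.3 133. ] [ 64.3 -57.2 133.7] mid x 0.77 0.03 0.029
140 202 365 [-62.5 -49.6 133.1] [ 64.  -49.5 133.5] mid x 0.75 0.03 0.029
150 203 364 [-62.5 -41.7 134.5] [ 63.7 -41.7 133.5] mid x 0.59 0.028 0.029
160 203 363 [-62.9 -33.9 133.7] [ 63.6 -33.7 134.1] mid x 0.35 0.029 0.028
170 204 363 [-62.6 -25.8 133.7] [ 63.7 -26.  132.4] mid x 0.55 0.029 0.03
180 205 362 [-62.4 -17.5 134.3] [ 63.6 -17.7 133.1] mid x 0.57 0.028 0.03
190 205 361 [-62.9  -9.2 134.1] [ 63.3  -9.4 133. ] mid x 0.17 0.029 0.03
200 206 361 [-62.8  -0.6 134.7] [ 64.1  -0.7 134.1] mid x 0.64 0.028 0.029
210 207 360 [-62.4   7.9 134. ] [ 63.8   8.  134.3] mid x 0.74 0.029 0.028
220 207 359 [-63.1  16.9 134.8] [ 63.4  16.6 133.6] mid x 0.15 0.028 0.029
red 130 224 345 [-34.3 -61.1  67.8] [ 36.5 -61.   68.6] [  1.11 -61.02  68.16]
red 134 209 357 [-38.6 -60.4  44.3] [ 38.8 -60.3  44.6] [  0.14 -60.33  44.46]
red 138 207 361 [-39.9 -58.2  44.8] [ 40.8 -58.3  43.4] [  0.48 -58.28  44.11]
red 142 207 361 [-39.4 -56.4  42. ] [ 41.  -56.2  43.5] [  0.79 -56.31  42.77]
red 146 208 361 [-39.2 -54.3  42.7] [ 41.1 -54.1  43.6] [  0.99 -54.19  43.13]
236 199 366 [ -0.55 -29.54 -26.87]
244 199 365 [ -0.38 -27.03 -28.29]
252 199 365 [ -0.42 -23.93 -28.25]
260 200 365 [ -0.32 -20.56 -27.73]
```

```bash
python3 -m inch '[[0.03,0.3,0.3,0,0,0,1],[0,0,0.6,0,0,0,1],[0,0,0.8,0,0,0,1],[0,0,0.8,0,0,0,1],[0,0,0.7,0,0,0,1],[0,0,0.3,0,0,0,1],[0,0,0,0,0,0,1],[0,0,0,0,0,0,1]]'
python3 -m inch '[[0,0,0.1,0,0,0,1],[0,0,0.1,0,0,0,1],[0,0,0,0,0,0,1],[0,0,0,0,0,0,1],[0,0,0,0,0,0,1],[0,0,0,0,0,0,1],[0,0,0,0,0,0,1],[0,0,0,0,0,0,1]]'
python3 -c "
from h import *
shot('wrist','w7');shot('scene','s7')
p=cv2.imread('pics/s7.png');cv2.imwrite('pics/s7c.png',cv2.resize(p[140:240,230:370],None,fx=5,fy=5,interpolation=cv2.INTER_CUBIC))
plan([.5518,-.0388,.066],186.5,1)"
```

```text
clock: 11.0
eef_pos: [0.5509, -0.0318, 0.0755]
tool_rot: [-0.057, 0.998, 0.0, 0.0]
ft_force: [0.2, -0.2, -1.1]
grip_width: 0.0588
clock: 11.8
eef_pos: [0.5506, -0.032, 0.0701]
tool_rot: [-0.056, 0.998, -0.0, 0.0]
ft_force: [-0.8, 0.1, 0.5]
grip_width: 0.0584
pos [ 0.5506 -0.032   0.0701] yaw -173.53 rotvec/pi [-0.      0.     -0.0001] deg [-0.    0.01 -0.03]
d [ 0.0012 -0.0068 -0.0041]
[-0.017, -0.276, 0.164] [-0.0, 0.0, -0.0001]
```

View pics/s7c.png

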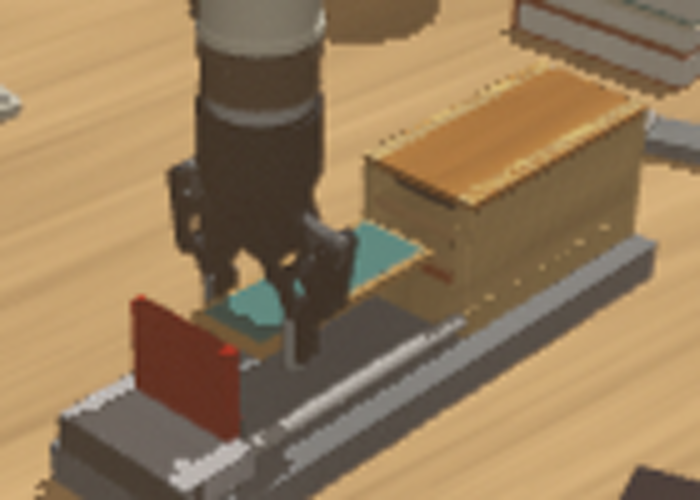

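```bash
python3 -m inch '[[0,0,0.08,0,0,0,1],[0,0,0.07,0,0,0,1],[0,0,0,0,0,0,1],[0,0,0,0,0,0,1],[0,0,0,0,0,0,1],[0,0,0,0,0,0,1],[0,0,0,0,0,0,1],[0,0,0,0,0,0,1]]'
python3 - <<'E'
from h import *
shot('scene','s8');shot('top','t8')
W=cloud('s8')
q=board('scene','s8',(290,180,320,205),.06,.13)
q=board('scene','s8',(265,195,300,215),.06,.13)
print("roof scene",np.nanmedian(W[165:175,325:340,2]),W[165:175,325:340].reshape(-1,3)[75])
T=cloud('t8');print("roof top",np.nanmedian(T[215:228,185:215,2]),"plinth top",np.nanmedian(T[205:215,240:250,2]))
plan([.5518,-.0388,.066],186.5,1)
E
```

```text
clock: 12.7
eef_pos: [0.5506, -0.032, 0.0664]
tool_rot: [-0.056, 0.998, -0.0, 0.0]
ft_force: [-0.6, -0.3, -0.2]
grip_width: 0.0588
s8 81 centre [0.5472 0.0733 0.0933] normal [-0.005  0.012  1.   ] long axis [ 0.4971 -0.8676  0.013 ] rect ((550.7071533203125, 53.45968246459961), (38.63389587402344, 86.7684097290039), 21.64905548095703)
s8 65 centre [ 0.5453 -0.0263  0.0939] normal [-0.045  0.036  0.998] long axis [ 0.7283 -0.6828  0.0579] rect ((543.5497436523438, -19.804487228393555), (33.970298767089844, 53.461063385009766), 28.75747299194336)
roof scene 0.13256465990991284 [0.53907528 0.162604   0.13471106]
roof top 0.1335582115948774 plinth top 0.09695318589227504
pos [ 0.5506 -0.032   0.0663] yaw -173.53 rotvec/pi [-0.      0.     -0.0001] deg [-0.    0.   -0.03]
d [ 0.0012 -0.0068 -0.0003]
[-0.018, -0.276, 0.014] [-0.0, 0.0, -0.0001]
```

Board underside is about 3 mm above the slot floor by both cameras. I insert slowly and check force.

```bash
python3 -m inch '[[0,0.15,0,0,0,0,1],[0,0.15,0,0,0,0,1],[0,0.15,0,0,0,0,1],[0,0.15,0,0,0,0,1],[0,0.15,0,0,0,0,1],[0,0.15,0,0,0,0,1],[0,0.15,0,0,0,0,1],[0,0.15,0,0,0,0,1]]'
python3 -c "
from h import *
shot('scene','s9');shot('wrist','w9')
p=cv2.imread('pics/s9.png');cv2.imwrite('pics/s9c.png',cv2.resize(p[140:240,230:370],None,fx=5,fy=5,interpolation=cv2.INTER_CUBIC))
o=bot.get_obs();print(o['eef_pos'],o['ft_force'],o['ft_torque'])"
```

```text
clock: 13.6
eef_pos: [0.5471, -0.0018, 0.0663]
tool_rot: [-0.057, 0.998, -0.0, 0.0]
ft_force: [0.4, 0.9, -1.0]
grip_width: 0.0593
[ 0.54711469 -0.00164441  0.06631692] [ 1.14350721 -0.79039209  0.30958495] [-0.06472588 -0.00248892  0.00042845]
```

View pics/s9c.png

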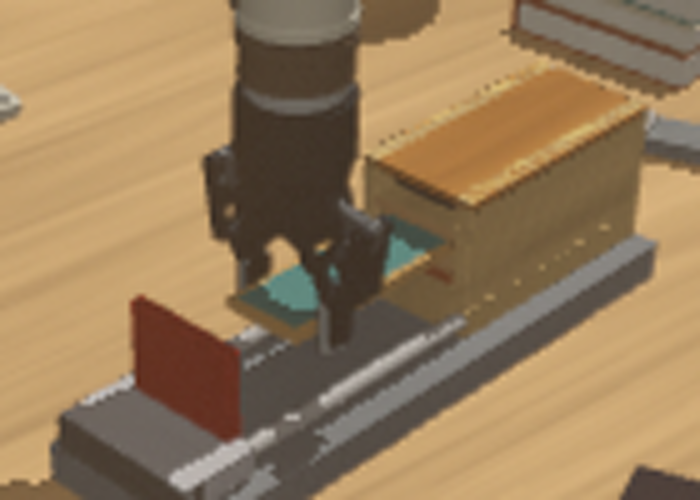

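The board tip is in the middle slot with no force rise. I carry on.

```bash
python3 -m inch '[[0,0.2,0,0,0,0,1],[0,0.2,0,0,0,0,1],[0,0.2,0,0,0,0,1],[0,0.2,0,0,0,0,1],[0,0.2,0,0,0,0,1],[0,0.2,0,0,0,0,1],[0,0.2,0,0,0,0,1],[0,0.2,0,0,0,0,1]]'
python3 -m inch '[[0,0.2,0,0,0,0,1],[0,0.2,0,0,0,0,1],[0,0.2,0,0,0,0,1],[0,0.2,0,0,0,0,1],[0,0.2,0,0,0,0,1],[0,0,0,0,0,0,1],[0,0,0,0,0,0,1],[0,0,0,0,0,0,1]]'
python3 -c "
from h import *
shot('scene','s10');shot('wrist','w10')
p=cv2.imread('pics/s10.png');cv2.imwrite('pics/s10c.png',cv2.resize(p[140:240,230:370],None,fx=5,fy=5,interpolation=cv2.INTER_CUBIC))
o=bot.get_obs();print(o['eef_pos'],o['ft_force'],o['ft_torque'])
print((o['eef_pos'][:2]-np.array([.5348,.1108]))@np.array([-.1132,.9936]))"
```

```text
clock: 14.5
eef_pos: [0.5426, 0.038, 0.0663]
tool_rot: [-0.057, 0.998, -0.0, 0.0]
ft_force: [-0.3, -0.0, -0.7]
grip_width: 0.0589
clock: 15.3
eef_pos: [0.5399, 0.0623, 0.0663]
tool_rot: [-0.056, 0.998, -0.0, 0.0]
ft_force: [-0.8, 0.3, -1.0]
grip_width: 0.059
[0.5398591  0.06219123 0.06630026] [-0.93667231 -0.4131182  -0.05106068] [-0.02741549 -0.03292322  0.01625142]
-0.048870367077388364
```

View pics/s10c.png

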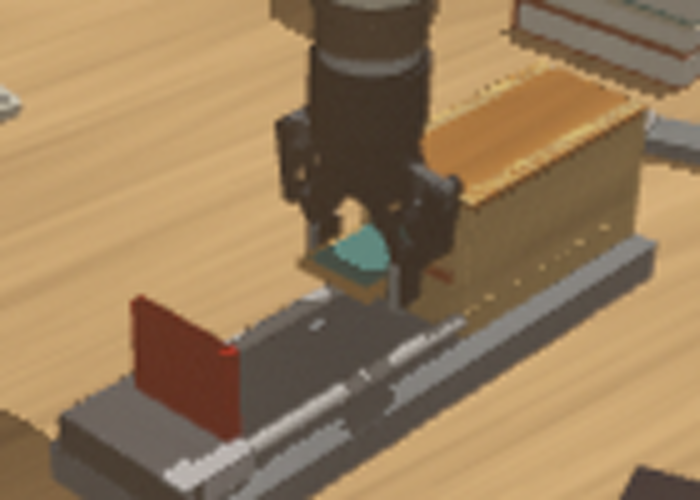

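View pics/w10.png

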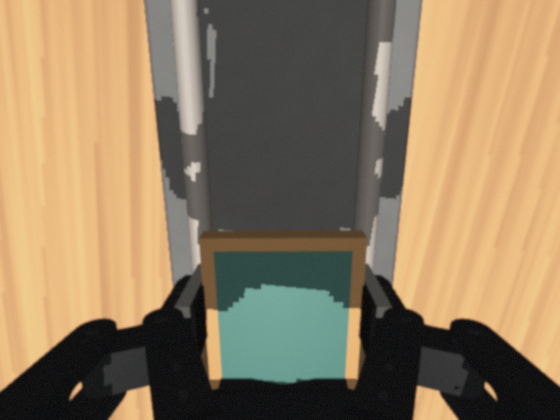

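```bash
python3 -m inch '[[0,0.1,0.03,0,0,0,1],[0,0.1,0.03,0,0,0,1],[0,0,0.02,0,0,0,1],[0,0,0,0,0,0,1],[0,0,0,0,0,0,0.2],[0,0,0,0,0,0,-0.2],[0,0,0,0,0,0,-0.7],[0,0,0,0,0,0,-1]]'
python3 -m inch '[[0,0,0,0,0,0,-1],[0,0,0,0,0,0,-1],[0,0,0,0,0,0,-1],[0,0,0,0,0,0,-1],[0,0,0,0,0,0,-1],[0,0,-0.2,0,0,0,-1],[0,0,-0.5,0,0,0,-1],[0,0,-0.5,0,0,0,-1]]'
python3 -c "
from h import *
shot('scene','s11');shot('wrist','w11')
p=cv2.imread('pics/s11.png');cv2.imwrite('pics/s11c.png',cv2.resize(p[140:240,230:370],None,fx=5,fy=5,interpolation=cv2.INTER_CUBIC))
o=bot.get_obs();print(o['eef_pos'],o['ft_force'],o['ft_torque'])"
```

```text
clock: 16.2
eef_pos: [0.5394, 0.0674, 0.0644]
tool_rot: [-0.056, 0.998, 0.0, 0.0]
ft_force: [0.6, 0.1, 0.9]
grip_width: 0.0842
clock: 17.0
eef_pos: [0.5393, 0.0674, 0.0954]
tool_rot: [-0.056, 0.998, -0.0, 0.0]
ft_force: [0.8, -0.2, 0.8]
grip_width: 0.0857
[0.54139849 0.06765355 0.09728537] [ 0.42894486 -0.13520387  0.08182567] [-0.01285386 -0.0256114   0.030117  ]
```

View pics/s11c.png

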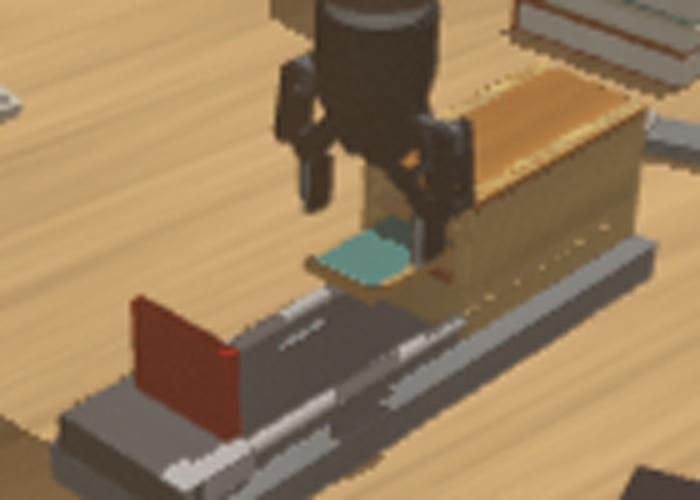

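View pics/w11.png

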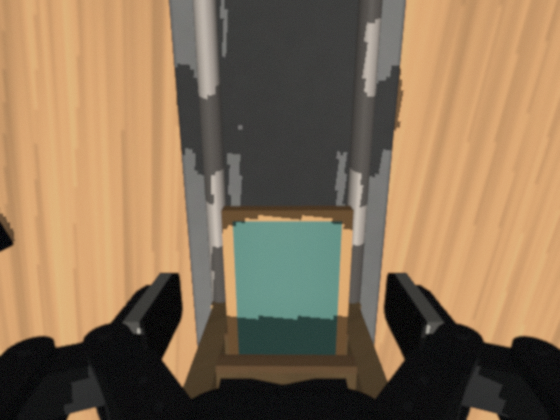

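The board is released, level in the middle slot, with its end at (288,215) in the wrist view and centred between the rails. Next I rise, close the fingers and go back behind the red plate.

```bash
python3 -m inch '[[0,0,-0.8,0,0,0,-1],[0,0,-1,0,0,0,-1],[0,0,-0.8,0,0,0,0],[0,-0.5,-0.4,0,0,0,1],[0,-0.9,0,0,0,0,1],[0,-0.9,0,0,0,0,1],[0,-0.9,0,0,0,0,1],[0,-0.9,0,0,0,0,1]]'
python3 -m inch '[[0,-0.9,0,0,0,0,1],[0,-0.9,0,0,0,0,1],[0,-0.9,0,0,0,0,1],[0,-0.9,0,0,0,0,1],[0,-0.5,0,0,0,0,1],[0,0,0,0,0,0,1],[0,0,0,0,0,0,1],[0,0,0,0,0,0,1]]'
python3 - <<'E'
from h import *
shot('wrist','w12');shot('scene','s12')
W=cloud('w12');o=bot.get_obs();T=Ro.from_quat(o["tool_rot"]).as_matrix()
p=cv2.imread('pics/s12.png');cv2.imwrite('pics/s12c.png',cv2.resize(p[130:250,200:370],None,fx=4.5,fy=4.5,interpolation=cv2.INTER_CUBIC))
print(o['eef_pos'],o['grip_width'])
e=(o['eef_pos'][:2]-np.array([.5348,.1108]));print("x_l",e@np.array([-.1132,.9936]),"y_l",e@np.array([-.9936,-.1132]))
S=cloud('s12');h=cv2.cvtColor(p,cv2.COLOR_BGR2HSV)
red=((h[...,0]<8)|(h[...,0]>172))&(h[...,1]>140);red[:195]=0;red[235:]=0;red[:,250:]&=True;red[:,:245]=0;red[:,290:]=0
q=S[red];q=q[~np.isnan(q).any(1)];L=(q[:,:2]-[.5348,.1108])@np.array([-.1132,.9936]);print("red x_l scene",np.percentile(L,[5,25,50,75,95]),q[:,2].max())
E
```

```text
clock: 17.9
eef_pos: [0.5505, -0.0362, 0.1689]
tool_rot: [-0.056, 0.998, -0.0, -0.0]
ft_force: [0.9, -0.5, -0.3]
grip_width: 0.0003
clock: 18.7
eef_pos: [0.5622, -0.1355, 0.1692]
tool_rot: [-0.057, 0.998, 0.0, -0.0]
ft_force: [0.0, 0.2, -0.1]
grip_width: 0.0
[ 0.56236486 -0.13529347  0.16935959] -0.00016359424125937742
x_l -0.24763881180141595 y_l 0.0004693328450128386
red x_l scene [-0.21306403 -0.21187992 -0.21072711 -0.20950561 -0.20498126] 0.12245770708864115
```

View pics/w12.png

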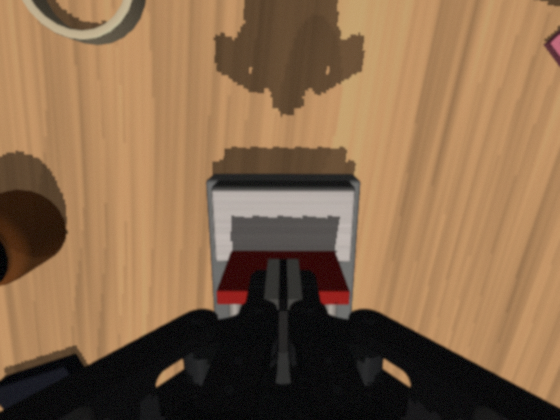

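View pics/s12c.png

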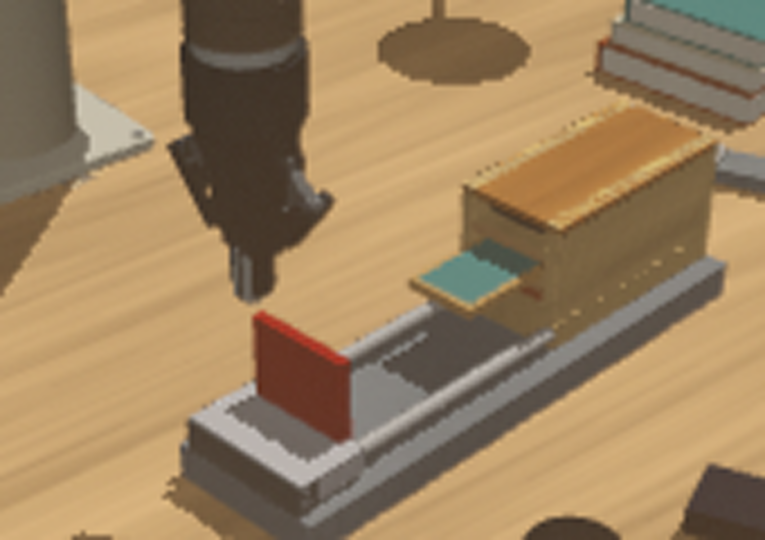

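Back face of the plate is at loader x≈-213 mm, and the closed fingers at (283,270) stand behind it. The board rests level in the slot. I descend to 25 mm overlap with the plate.

```bash
python3 -m inch '[[0,-0.1,0.3,0,0,0,1],[0,0,0.6,0,0,0,1],[0,0,0.7,0,0,0,1],[0,0,0.7,0,0,0,1],[0,0,0.5,0,0,0,1],[0,0,0.2,0,0,0,1],[0,0,0,0,0,0,1],[0,0,0,0,0,0,1]]'
python3 - <<'E'
from h import *
shot('scene','s13')
o=bot.get_obs()
p=cv2.imread('pics/s13.png');cv2.imwrite('pics/s13c.png',cv2.resize(p[130:250,200:370],None,fx=4.5,fy=4.5,interpolation=cv2.INTER_CUBIC))
print(o['eef_pos'],o['ft_force'])
e=(o['eef_pos'][:2]-np.array([.5348,.1108]));print("x_l",e@np.array([-.1132,.9936]),"y_l",e@np.array([-.9936,-.1132]))
E
```

```text
clock: 19.6
eef_pos: [0.5632, -0.1389, 0.0949]
tool_rot: [-0.057, 0.998, -0.0, 0.0]
ft_force: [0.6, 0.2, 0.6]
grip_width: 0.0001
[ 0.5634015 -0.1389421  0.0951936] [ 0.37818373  0.4389823  -0.24328154]
x_l -0.25138144090652503 y_l -0.00014764486024120498
```

View pics/s13c.png

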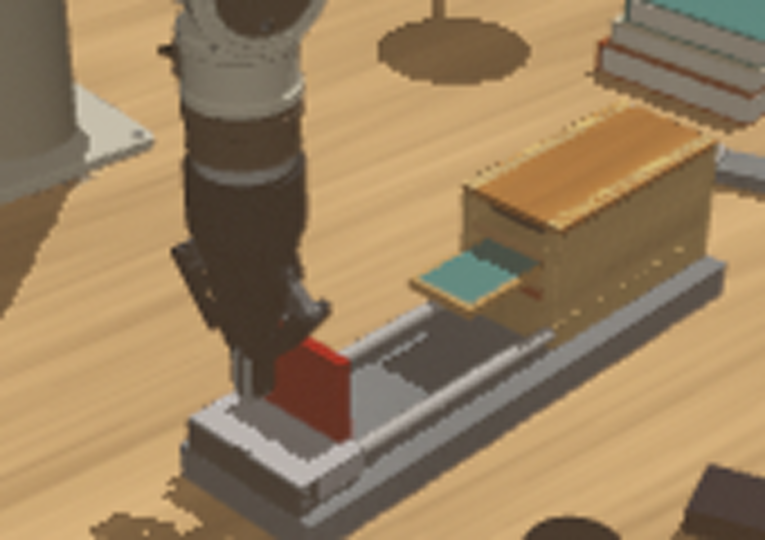

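```bash
python3 -m inch '[[0,0.16,0,0,0,0,1],[0,0.16,0,0,0,0,1],[0,0.16,0,0,0,0,1],[0,0.16,0,0,0,0,1],[0,0.16,0,0,0,0,1],[0,0.16,0,0,0,0,1],[0,0.16,0,0,0,0,1],[0,0.16,0,0,0,0,1]]'
python3 -m inch '[[0,0.16,0,0,0,0,1],[0,0.16,0,0,0,0,1],[0,0.16,0,0,0,0,1],[0,0.16,0,0,0,0,1],[0,0.16,0,0,0,0,1],[0,0.16,0,0,0,0,1],[0,0.16,0,0,0,0,1],[0,0.16,0,0,0,0,1]]'
```

```text
clock: 20.45
eef_pos: [0.5592, -0.1082, 0.0943]
tool_rot: [-0.056, 0.998, -0.002, 0.0]
ft_force: [0.4, -4.2, -1.4]
grip_width: 0.0
clock: 21.25
eef_pos: [0.5557, -0.0767, 0.0943]
tool_rot: [-0.056, 0.998, -0.002, 0.0]
ft_force: [0.7, -5.8, -0.6]
grip_width: -0.0004
```

Steady drag of about 5 N, so the carriage is moving. I go on to just before the board.

```bash
python3 -m inch '[[0,0.2,0,0,0,0,1],[0,0.2,0,0,0,0,1],[0,0.2,0,0,0,0,1],[0,0.2,0,0,0,0,1],[0,0.2,0,0,0,0,1],[0,0.2,0,0,0,0,1],[0,0.2,0,0,0,0,1],[0,0.2,0,0,0,0,1]]'
python3 -m inch '[[0,0.2,0,0,0,0,1],[0,0.2,0,0,0,0,1],[0,0.2,0,0,0,0,1],[0,0.2,0,0,0,0,1],[0,0.15,0,0,0,0,1],[0,0.15,0,0,0,0,1],[0,0.1,0,0,0,0,1],[0,0.1,0,0,0,0,1]]'
python3 - <<'E'
from h import *
shot('scene','s14')
o=bot.get_obs()
p=cv2.imread('pics/s14.png');cv2.imwrite('pics/s14c.png',cv2.resize(p[130:250,200:370],None,fx=4.5,fy=4.5,interpolation=cv2.INTER_CUBIC))
print(o['eef_pos'],o['ft_force'])
e=(o['eef_pos'][:2]-np.array([.5348,.1108]));print("x_l",e@np.array([-.1132,.9936]),"y_l",e@np.array([-.9936,-.1132]))
E
```

```text
clock: 22.05
eef_pos: [0.5512, -0.0369, 0.0944]
tool_rot: [-0.056, 0.998, -0.002, 0.0]
ft_force: [1.2, -5.3, -1.3]
grip_width: 0.0004
clock: 22.85
eef_pos: [0.5476, -0.0043, 0.0943]
tool_rot: [-0.056, 0.998, -0.001, 0.0]
ft_force: [2.0, -4.6, -0.9]
grip_width: 0.0001
[ 0.54754036 -0.00381777  0.0943272 ] [ 2.44700352 -4.04180631 -0.77918565]
x_l -0.11532642599094715 y_l 0.0003159085286955604
```

View pics/s14c.png

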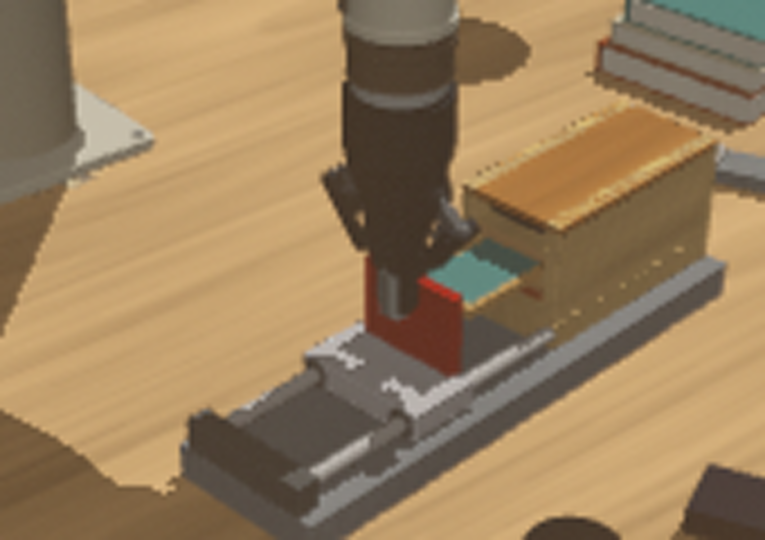

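```bash
python3 -m inch '[[0,0.12,0,0,0,0,1],[0,0.12,0,0,0,0,1],[0,0.12,0,0,0,0,1],[0,0.1,0,0,0,0,1],[0,0.1,0,0,0,0,1],[0,0.08,0,0,0,0,1],[0,0.06,0,0,0,0,1],[0,0.06,0,0,0,0,1]]'
python3 -m inch '[[0,0.05,0,0,0,0,1],[0,0.05,0,0,0,0,1],[0,0.05,0,0,0,0,1],[0,0.05,0,0,0,0,1],[0,0.05,0,0,0,0,1],[0,0.05,0,0,0,0,1],[0,0.05,0,0,0,0,1],[0,0.05,0,0,0,0,1]]'
python3 - <<'E'
from h import *
shot('scene','s15')
o=bot.get_obs()
p=cv2.imread('pics/s15.png');cv2.imwrite('pics/s15c.png',cv2.resize(p[130:250,200:370],None,fx=4.5,fy=4.5,interpolation=cv2.INTER_CUBIC))
print(o['eef_pos'],o['ft_force'])
e=(o['eef_pos'][:2]-np.array([.5348,.1108]));print("x_l",e@np.array([-.1132,.9936]),"y_l",e@np.array([-.9936,-.1132]))
E
```

```text
clock: 23.7
eef_pos: [0.5454, 0.0148, 0.0943]
tool_rot: [-0.056, 0.998, -0.001, 0.0]
ft_force: [2.3, -5.5, -0.4]
grip_width: -0.0001
clock: 24.5
eef_pos: [0.5444, 0.0246, 0.0943]
tool_rot: [-0.056, 0.998, -0.001, 0.0]
ft_force: [2.4, -5.9, -1.3]
grip_width: 0.0004
[0.5443763  0.02477816 0.0943213 ] [ 2.34775074 -4.33804223 -1.42554164]
x_l -0.08655533927900039 y_l 0.00022265634162574349
```

View pics/s15c.png

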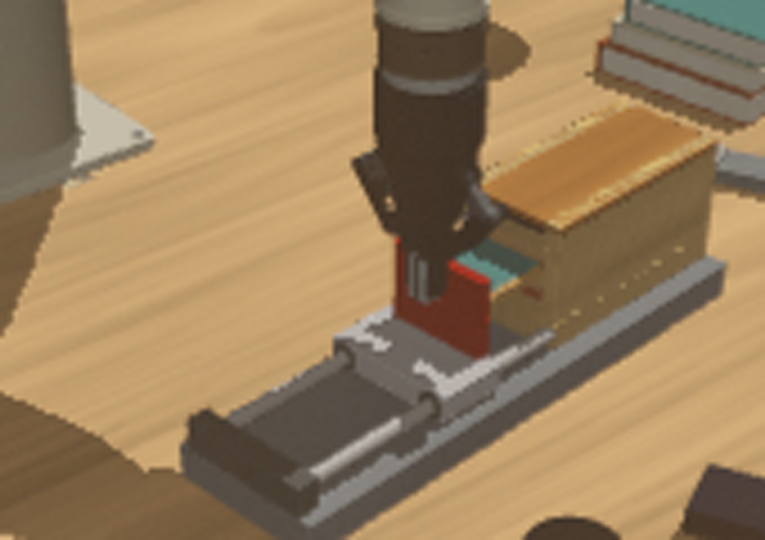

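Plate is about at the board's end, with no extra force yet. From here I go in 5 mm steps, reading the force at each.

```bash
python3 -m inch '[[0,0.025,0,0,0,0,1],[0,0.025,0,0,0,0,1],[0,0.025,0,0,0,0,1],[0,0.025,0,0,0,0,1],[0,0.025,0,0,0,0,1],[0,0.025,0,0,0,0,1],[0,0.025,0,0,0,0,1],[0,0.025,0,0,0,0,1]]'
```

```text
clock: 25.35
eef_pos: [0.5438, 0.0295, 0.0943]
tool_rot: [-0.056, 0.998, -0.001, 0.0]
ft_force: [2.1, -5.2, 0.2]
grip_width: -0.0003
```

```bash
python3 -c "
from h import *
for i in range(1):
    o=bot.get_obs();f=o['ft_force'];print(f, f[:2]@np.array([-.1132,.9936]))"
```

```text
[ 2.11035891 -5.20210913  0.22389123] -5.407708259233306
```

```bash
python3 -m inch '[[0,0.025,0,0,0,0,1],[0,0.025,0,0,0,0,1],[0,0.025,0,0,0,0,1],[0,0.025,0,0,0,0,1],[0,0.025,0,0,0,0,1],[0,0.025,0,0,0,0,1],[0,0.025,0,0,0,0,1],[0,0.025,0,0,0,0,1]]'
```

```text
clock: 26.15
eef_pos: [0.5433, 0.0345, 0.0943]
tool_rot: [-0.056, 0.998, -0.001, 0.0]
ft_force: [1.1, -5.8, -1.3]
grip_width: -0.0002
```

```bash
python3 -m inch '[[0,0.025,0,0,0,0,1],[0,0.025,0,0,0,0,1],[0,0.025,0,0,0,0,1],[0,0.025,0,0,0,0,1],[0,0.025,0,0,0,0,1],[0,0.025,0,0,0,0,1],[0,0.025,0,0,0,0,1],[0,0.025,0,0,0,0,1]]'
```

```text
clock: 26.95
eef_pos: [0.5427, 0.0394, 0.0943]
tool_rot: [-0.056, 0.998, -0.001, 0.0]
ft_force: [1.3, -5.6, -1.0]
grip_width: 0.0001
```

```bash
python3 -m inch '[[0,0.025,0,0,0,0,1],[0,0.025,0,0,0,0,1],[0,0.025,0,0,0,0,1],[0,0.025,0,0,0,0,1],[0,0.025,0,0,0,0,1],[0,0.025,0,0,0,0,1],[0,0.025,0,0,0,0,1],[0,0.025,0,0,0,0,1]]'
```

```text
clock: 27.75
eef_pos: [0.5422, 0.0444, 0.0943]
tool_rot: [-0.056, 0.998, -0.001, 0.0]
ft_force: [1.9, -5.2, -1.0]
grip_width: 0.0002
```

```bash
python3 -m inch '[[0,0.025,0,0,0,0,1],[0,0.025,0,0,0,0,1],[0,0.025,0,0,0,0,1],[0,0.025,0,0,0,0,1],[0,0.025,0,0,0,0,1],[0,0.025,0,0,0,0,1],[0,0.025,0,0,0,0,1],[0,0.025,0,0,0,0,1]]'
```

```text
clock: 28.55
eef_pos: [0.5416, 0.0494, 0.0943]
tool_rot: [-0.056, 0.998, -0.001, 0.0]
ft_force: [2.2, -5.2, 0.1]
grip_width: 0.0001
```

```bash
python3 -m inch '[[0,0.025,0,0,0,0,1],[0,0.025,0,0,0,0,1],[0,0.025,0,0,0,0,1],[0,0.025,0,0,0,0,1],[0,0.025,0,0,0,0,1],[0,0.025,0,0,0,0,1],[0,0.025,0,0,0,0,1],[0,0.025,0,0,0,0,1]]'
```

```text
clock: 29.35
eef_pos: [0.5411, 0.0543, 0.0943]
tool_rot: [-0.056, 0.998, -0.001, 0.0]
ft_force: [1.6, -5.4, -0.8]
grip_width: -0.0001
```

```bash
python3 -m inch '[[0,0.025,0,0,0,0,1],[0,0.025,0,0,0,0,1],[0,0.025,0,0,0,0,1],[0,0.025,0,0,0,0,1],[0,0.025,0,0,0,0,1],[0,0.025,0,0,0,0,1],[0,0.025,0,0,0,0,1],[0,0.025,0,0,0,0,1]]'
python3 - <<'E'
from h import *
shot('scene','s16')
p=cv2.imread('pics/s16.png');cv2.imwrite('pics/s16c.png',cv2.resize(p[130:250,200:370],None,fx=4.5,fy=4.5,interpolation=cv2.INTER_CUBIC))
E
```

```text
clock: 30.15
eef_pos: [0.5405, 0.0593, 0.0943]
tool_rot: [-0.056, 0.998, -0.001, 0.0]
ft_force: [2.1, -5.0, -1.6]
grip_width: 0.0
```

View pics/s16c.png

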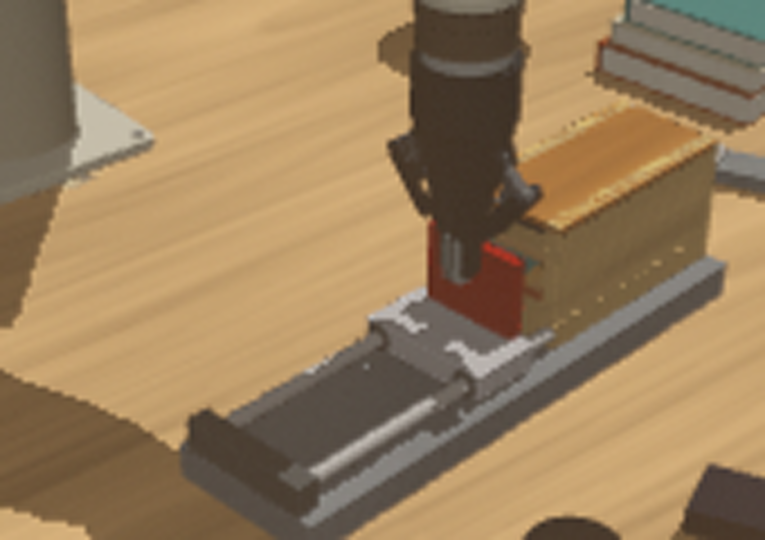

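The plate is about 30 mm from the mouth and the board is nearly in. Only drag is felt so far, so I continue.

```bash
python3 -m inch '[[0,0.025,0,0,0,0,1],[0,0.025,0,0,0,0,1],[0,0.025,0,0,0,0,1],[0,0.025,0,0,0,0,1],[0,0.025,0,0,0,0,1],[0,0.025,0,0,0,0,1],[0,0.025,0,0,0,0,1],[0,0.025,0,0,0,0,1]]'
```

```text
clock: 31.0
eef_pos: [0.54, 0.0639, 0.0943]
tool_rot: [-0.056, 0.998, -0.002, 0.0]
ft_force: [1.9, -6.9, -0.8]
grip_width: -0.0003
```

The force is rising (6.9 N against 5.4 N), so the buffer may have just been reached. Smaller steps now.

```bash
python3 -m inch '[[0,0.015,0,0,0,0,1],[0,0.015,0,0,0,0,1],[0,0.015,0,0,0,0,1],[0,0.015,0,0,0,0,1],[0,0.015,0,0,0,0,1],[0,0.015,0,0,0,0,1],[0,0,0,0,0,0,1],[0,0,0,0,0,0,1]]'
```

```text
clock: 31.8
eef_pos: [0.5398, 0.0652, 0.0944]
tool_rot: [-0.055, 0.998, -0.002, 0.0]
ft_force: [2.4, -8.6, -1.3]
grip_width: 0.0001
```

```bash
python3 -m inch '[[0,0.02,0,0,0,0,1],[0,0.02,0,0,0,0,1],[0,0.02,0,0,0,0,1],[0,0.02,0,0,0,0,1],[0,0.02,0,0,0,0,1],[0,0.02,0,0,0,0,1],[0,0,0,0,0,0,1],[0,0,0,0,0,0,1]]'
```

```text
clock: 32.6
eef_pos: [0.5396, 0.0669, 0.0944]
tool_rot: [-0.055, 0.998, -0.004, 0.001]
ft_force: [2.1, -12.9, -0.5]
grip_width: -0.0003
```

```bash
python3 -m inch '[[0,0.02,0,0,0,0,1],[0,0.02,0,0,0,0,1],[0,0.02,0,0,0,0,1],[0,0,0,0,0,0,1],[0,0,0,0,0,0,1],[0,0,0,0,0,0,1],[0,0,0,0,0,0,1],[0,0,0,0,0,0,1]]'
```

```text
clock: 33.4
eef_pos: [0.5396, 0.0677, 0.0944]
tool_rot: [-0.055, 0.998, -0.004, 0.001]
ft_force: [2.5, -14.0, 0.5]
grip_width: -0.0001
```

14 N total with a measured stiffness of 1.9 N/mm, which matches the buffer (2 N/mm). I back off gently, then rise.

```bash
python3 -m inch '[[0,-0.03,0,0,0,0,1],[0,-0.05,0,0,0,0,1],[0,-0.08,0,0,0,0,1],[0,-0.12,0,0,0,0,1],[0,-0.2,0,0,0,0,1],[0,-0.2,0,0,0,0,1],[0,-0.2,0,0,0,0,1],[0,0,0,0,0,0,1]]'
python3 -m inch '[[0,0,-0.5,0,0,0,1],[0,0,-0.8,0,0,0,1],[0,0,-1,0,0,0,1],[0,-0.5,-1,0,0,0,1],[0,-0.8,-0.8,0,0,0,1],[0,-0.8,-0.4,0,0,0,1],[0,-0.3,0,0,0,0,1],[0,0,0,0,0,0,1]]'
python3 - <<'E'
from h import *
shot('scene','s17');shot('wrist','w17');shot('top','t17')
o=bot.get_obs();print(o['eef_pos'],o['ft_force'])
p=cv2.imread('pics/s17.png');cv2.imwrite('pics/s17c.png',cv2.resize(p[130:250,200:370],None,fx=4.5,fy=4.5,interpolation=cv2.INTER_CUBIC))
W=cloud('w17');L=(W[...,:2]-[.5348,.1108])@np.array([-.1132,.9936])
p=cv2.imread('pics/w17.png');h=cv2.cvtColor(p,cv2.COLOR_BGR2HSV)
red=((h[...,0]<8)|(h[...,0]>172))&(h[...,1]>150)&(W[...,2]>.115)
print("plate top x_l",np.nanpercentile(L[red],[5,50,95]))
E
```

```text
clock: 34.2
eef_pos: [0.5412, 0.0498, 0.0943]
tool_rot: [-0.056, 0.998, 0.0, -0.0]
ft_force: [-0.4, -0.3, -0.5]
grip_width: -0.0002
clock: 35.0
eef_pos: [0.5481, -0.0099, 0.2072]
tool_rot: [-0.056, 0.998, 0.0, 0.0]
ft_force: [0.0, 0.5, -0.7]
grip_width: -0.0002
[ 0.54724753 -0.00863992  0.20587164] [ 0.9536571   0.46059811 -0.76517092]
plate top x_l [-0.13804537 -0.13238765 -0.12678764]
```

View pics/s17c.png

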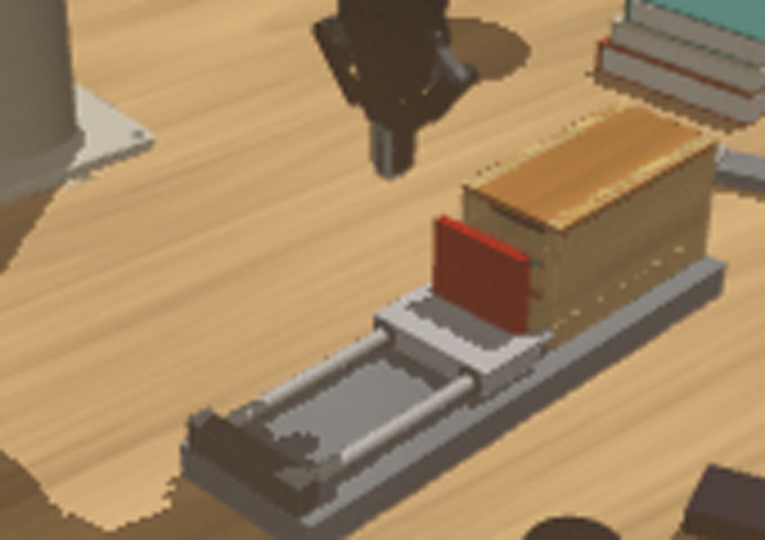

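View pics/w17.png

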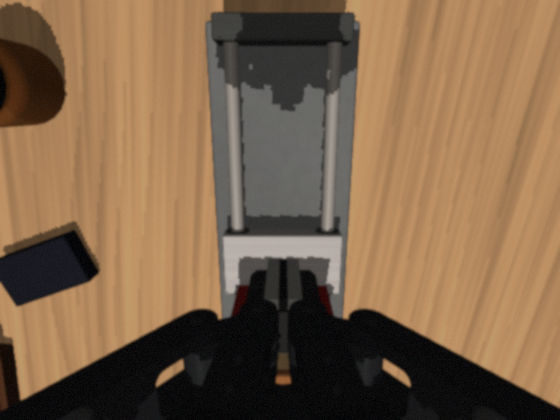

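```bash
python3 - <<'E'
from h import *
S=cloud('s17');p=cv2.imread('pics/s17.png');h=cv2.cvtColor(p,cv2.COLOR_BGR2HSV)
red=((h[...,0]<8)|(h[...,0]>172))&(h[...,1]>140);red[:175]=0;red[210:]=0;red[:,:292]=0;red[:,320:]=0
q=S[red];L=(q[:,:2]-[.5348,.1108])@np.array([-.1132,.9936]);print(red.sum(),"plate back x_l",np.nanpercentile(L,[5,25,50,75,95]))
a,b=cloud('top0'),cloud('t17');d=abs(a[...,2]-b[...,2]);
A=cv2.imread('pics/top0.png');B=cv2.imread('pics/t17.png')
for n,(x,y,w,hh) in dict(tape=(335,148,36,36),mug=(405,190,42,48),glue=(122,165,40,35),brush=(108,225,45,70),jar=(272,125,36,36),cards=(215,126,38,42)).items():
    s=np.s_[y:y+hh,x:x+w];g=lambda I:cv2.cvtColor(I[s],cv2.COLOR_BGR2GRAY).astype(np.float32)
    print(n,np.round(cv2.phaseCorrelate(g(A),g(B)),2), np.abs(g(A)-g(B)).mean().round(1))
E
```

```text
299 plate back x_l [-0.03641018 -0.03404634 -0.03260812 -0.03120992 -0.0263786 ]Traceback (most recent call last):
  File "<stdin>", line 9, in <module>
    return _wrapfunc(a, 'round', decimals=decimals, out=out)
    return _wrapit(obj, method, *args, **kwds)
    conv = _array_converter(obj)
ValueError: setting an array element with a sequence. The requested array has an inhomogeneous shape after 1 dimensions. The detected shape was (2,) + inhomogeneous part.
```

```bash
python3 - <<'E'
from h import *
A=cv2.imread('pics/top0.png');B=cv2.imread('pics/t17.png')
for n,(x,y,w,hh) in dict(tape=(335,148,36,36),mug=(405,190,42,48),glue=(122,165,40,35),brush=(108,225,45,70),jar=(272,125,36,36),cards=(215,126,38,42)).items():
    s=np.s_[y:y+hh,x:x+w];g=lambda I:cv2.cvtColor(I[s],cv2.COLOR_BGR2GRAY).astype(np.float32)
    (dx,dy),r=cv2.phaseCorrelate(g(A),g(B));print(n,round(dx,2),round(dy,2),round(float(np.abs(g(A)-g(B)).mean()),1))
o=bot.get_obs();print(o['clock'],abs(o['joint_vel']).max(),bot.job_done())
E
```

```text
tape 0.0 0.01 0.7
mug 0.51 -0.01 0.7
glue -0.02 -0.0 0.8
brush 0.51 0.02 0.7
jar 0.02 0.04 1.3
cards 0.01 0.45 3.7
the job is handed in; nothing more can be done
35.15 0.005042696078505766 None
```

The board is in the middle slot, pinched between the carriage and the buffer, and the job was handed in at 35 s of the 64 s allowed. I could not measure the pinch force after the hand came away.

- **Insertion:** I gripped the teal board by its long edges near one end and slid it about 87 mm into the slot. I saw no rise in force on the way. Let go, it lay level and centred between the rails.
- **Pressing:** Pushing the red plate with closed fingers took a steady drag of about 5 N. The force then climbed at 1.9 N/mm, matching the buffer's 2 N/mm, and I stopped at 14 N in all. That is about 9 N on the buffer, and I then drew the hand back slowly.
- **Last checks:**
  - The plate's back is at loader x ≈ -33 mm, so the board sticks out about 22 mm.
  - The fingers are clear, with the wrist force near zero.
  - Before-and-after top pictures show every bystander within about half a pixel (1.5 mm) of its start.
- **What disagreed:** Top and wrist cameras differed by about 2 mm on the rack's middle line. I settled it by measuring board and rails in one wrist picture. The carriage also started about 10 mm nearer the rack than the -215 mm in the text.
- **Not measured:** From the drag and the buffer's stiffness I expect about 5 N of pinch to remain.

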